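Hang the missing arm on the wagon rack

TASK

The lower level of the wagon rack lacks its left-hand arm. Take the long arm from the bench (leave the short spare), hook it into the empty lower slot of the left upright, level with the long arm beside it, and press it down until it is fully home and the spring catch has snapped out and locked it; then let go. Leave the spare arm and the tools and bottle on the bench where they are.

Things in the scene. Friction and masses are not known exactly. Their poses are not given: they have to be found in the camera images.
- long_arm: Grey metal arm to hang, 130 mm nose to back face, about 0.14 kg, standing on its lower edge on a thin mat left of the rack, left or right of the spare. Origin: middle of the back face's lower edge; z up, y across, -x to the nose. Web (pinch it): 12 mm thick (y -6 to 6), z 0 to 40, x -130 to -6; nose lip 7 mm long, to z 50. Back plate: x -6 to 0, 40 mm wide, z 0 to 80.
- short_arm: The spare, to be left alone: same grey arm and frame, but 95 mm from nose to back face; stands beside the long arm.
- hook (a point): On the long arm's hook, at x 10, y 0, z 60 mm of the arm. Hook: 6 mm wide (y -3 to 3), neck x 0 to 12.5, z 62 to 74 behind the back plate, from which a lug hangs at x 6.5 to 12.5 down to z 46 (28 mm high in all).
- rack: Fixed wagon rack, plywood base 10 mm thick, 190 mm wide. Two aluminium uprights at y +65 and -65 mm, 44 mm wide, 380 mm high; slotted front walls 5 mm thick from x = 0 back. Origin on the bench midway between them; -x is the front, z up. The right one (y -65) holds a long arm at the lower level, underside at z 75 mm. Rack surfaces are smooth, friction about 0.3.
- upper_nose (a point): Nose of the short arm above the empty place, at its lower edge: rack x -95, y +65, z 265 mm. Both uprights hold such arms, with a silver coach across them up to z 350 mm. They leave no room for a gripper pointing straight down over the empty place: it must lean 30 to 45 degrees, its back end away from the rack.
- slot (a point): Middle of the empty lower slot in the left upright's wall: rack x 0, y +65, z 154.5 mm; axes as the rack. Slot 9 mm wide, z 137 to 172; 16 mm free behind the wall. The hook enters straight along +x, arm level, its underside 91 to 96 mm over the bench (16 to 21 over the seat); then the arm drops. Slots higher up are not to be used.
- seat (a point): Where the long arm's origin is when home: on the left upright's front face, rack x 0, y +65, z 75 mm, axes as the rack. The neck then rests on the slot's lower edge. The hook has some 1.5 mm play to each side and behind the wall.
- catch (a joint): Sprung steel leaf under the slot, 8 mm wide, 5 mm proud of the wall, sloped above, square below, 7 to 16 mm over the seat. Value in m, 0 out, to 0.006 pushed in. The dropped arm rests on its slope 8 to 16 mm too high; pressed down (8 to 25 N, best near the back plate; at the nose it may cant and bind) it pushes the leaf in, which then springs out through a window in the back plate.
- glue_bottle: Bystander: white glue bottle, 33 mm wide, 84 mm high, origin under its middle.
- track_rubber: Bystander: brown rubber block 24x60x18 mm, origin under its middle.
- screwdriver: Bystander: screwdriver with red handle, 14x142x15 mm, origin under its middle.
- pliers: Bystander: pliers with yellow handles, 41x137x10 mm, origin under its middle.

How it is judged:
At the end, for the whole second after the job is handed in: The long arm hangs at rest, hook behind the wall: origin within 4 mm of the seat sideways and from the wall, 3 mm in height; level and square to the rack within 6 degrees; the catch sprung out (pushed in less than 1.5 mm) (x of long_arm in the frame of seat between -0.004 and 0.003 m and y of long_arm in the frame of seat between -0.004 and 0.004 m and z of long_arm in the frame of seat between -0.003 and 0.003 m and x of hook in the frame of seat above 0.005 m and angle between the z axis of long_arm and the z axis of rack, either way round below 0.1 rad and angle between the x axis of long_arm and the x axis of rack, either way round below 0.12 rad and value of joint catch below 0.0015 m and linear speed of long_arm below 0.02 m/s); the robot touches nothing.
It fails at once if the spare arm, the bottle or a tool is pushed more than 30 mm from its place (distance of any of short_arm, glue_bottle, track_rubber, screwdriver, pliers from where it was at the start of the episode above 0.03 m).
It fails at once if a bystander is knocked over (angle between any of short_arm, glue_bottle's own z axis and vertical above 0.6 rad).
It also fails if it takes over 42 s, if anything falls off the work surface, if the arm or the gripper's body presses on something with over 40 N, if the wrist force passes 120 N, or if a joint passes its speed limit or range.

ROBOT

A 6-joint arm with a two-finger parallel gripper is mounted at the origin on a cart in front of the work surface, level with it; the furniture and walls round the work are solid. World frame = base frame: x ahead of the robot, y to its left, z up, the work surface at z = 0. Lengths are in m, angles in rad, forces in N, time in s.
With the tool pointing down it reaches from about 0.35 to 0.875 m from the base axis. Payload 4.2 kg.
Tool frame: the origin (TCP) lies midway between the tips of the shut fingers; the grasp point (between the pads) lies ctrl.hold_point_z behind it (ctrl.hold_point_z is the distance from the TCP to the grasp point, in m); z points along the fingers, y is the line along which they close (so a half turn about z gives the same grasp; the last joint's range is limited). The gripper opens to 87 mm and grips with 3 to 60 N. Pads are 19 mm wide; open, the fingers measure 117 mm over their backs; the gripper's body (75 mm by 190 mm) begins 51 mm behind the grasp point.
Start: joints at [1.588, 0.385, 0.008, 0, -1.194, -0.259], TCP at [0.15, 0.607, 0.202] pointing down, gripper open.
Joint ranges: [-3.14, 3.14], [-1.21, 2.06], [-1.07, 1.41], [-3.16, 2.05], [-2.99, -0.16], [-3.1, 3.1]. Speed limits (rad/s): [2.79, 2.79, 3.14, 3.14, 3.14, 3.14].

INTERFACE

Orientations are given as a unit quaternion [w, x, y, z].
In Python, from bench import status, optics, ctrl gives the robot as it stands.
- The arm moves only by the tool move_arm, never from a script. Its argument "steps" is a list of rows, each a list of 7 numbers: the shift along the tool's x, y, z in mm, then the turn, a rotation vector about the tool's x, y, z in degrees, then the finger opening in mm, from 0 to 87. In form: [[x, y, z, wx, wy, wz, hand], ...]. A call has exactly 8 rows; each row is the pose to reach, as a shift and turn from the pose commanded when the call began, along the tool's axes at that moment; what a row does not reach only later rows make up. A row lasts 1/10 s, in which the tool goes at most 50 mm and 8.59 degrees, less where a joint would pass 70% of its speed; a pose out of reach is approached as far as the arm can. A call with a gripper value outside its range is refused whole. The fingers move at their own pace and stop on an object; "grip_force" is the grip in N (left out, the last holds). Time passes only in rows, so rows that repeat a pose let the fingers close, or fill a call up. It gives the time, the measured TCP pose, the force, the opening and the grip force at its end, in the units of the state.
- status.get_state(): the state, without advancing time (a new reading comes with each control period).
- optics.snapshot(name): name is "scene" or "side" or "wrist"; returns a dict with "image" (400x640x3 uint8, red, green, blue), "range_z" (400x640 float32, m along the optical axis (not along the pixel's ray), 0 where there is no reading), "fx", "fy", "cx", "cy" (pixels), "world_from_camera" (4x4, takes a point from camera to world coordinates). Camera axes: x right, y down, z forward; pixel columns grow to the right and rows downward; lengths in m; the calibration is good to about 2 mm. A picture is of the moment at which its call begins.
- ctrl.close_job(): hands the job in; it is judged then, once.
The state is a dict: "t": time; "joints": joint angles; "qvel": joint speeds; "joint_torque": joint torques, N m; "tool_pos": TCP position; "tcp_rot": TCP orientation; "wrist_force": force on the tool from outside, world axes, zero at the start; "torque": the same for the moment, N m; "grip_width": opening from 0.0 (shut) to 1.0 (fully open); "grip_force": force on a finger pad.
Only numpy, scipy, OpenCV 4.12 (cv2) and the standard library are available. Lean on these libraries where they do the work, as an engineer would, in place of code of your own. Each camera call takes 0.05 s, during which the arm holds its last target. There are 200 camera calls.

## Working session

There is one attempt and no reset: what is moved stays moved. The work goes in short steps, Python scripts to look and compute and a tool call to move; the robot and the scene stay as the last step left them, time stands still between calls to the robot, and variables do not carry over. Pictures are saved under pics/ and viewed, at most 10 in all, crops included, and the job is handed in when it is done.

Besides the shell and the picture viewer there is one more tool, called after "Call:" as name([rows], argument=value, ...), one row to a line, values as JSON. move_arm: Moves the arm, as the interface text tells. Its arguments: {"type":"object","properties":{"steps":{"type":"array","items":{"type":"array","items":{"type":"number"}}},"grip_force":{"type":"number"}},"required":["steps"]}

```bash
mkdir -p pics; ls; python3 - <<'E'
from bench import status, optics, ctrl
import cv2,numpy as np,pickle
print(status.get_state(), ctrl.hold_point_z)
for n in ["scene","side","wrist"]:
    s=optics.snapshot(n); pickle.dump(s,open(f"{n}0.pkl","wb"))
    cv2.imwrite(f"pics/{n}0.png",s["image"][:,:,::-1]); print(n,s["fx"],s["cx"],s["cy"],np.round(s["world_from_camera"],3).tolist())
E
```

```text
pics
{'t': 0.0, 'joints': array([ 1.58757751e+00,  3.85560029e-01,  6.63035893e-03, -5.38469861e-04,
       -1.19400347e+00, -2.58559205e-01]), 'qvel': array([ 8.47449969e-05,  4.98482911e-04,  8.01622533e-05,  7.99650445e-04,
       -8.86388167e-04,  1.47052400e-03]), 'joint_torque': array([ 4.48634955e-04, -3.90662134e+01,  1.87393588e+01,  4.21975762e+00,
        1.09255279e-02, -1.90472188e-04]), 'tool_pos': array([0.14948543, 0.60618866, 0.20135348]), 'tcp_rot': array([ 1.09263978e-03,  9.92689237e-01, -1.20693309e-01, -1.01250745e-04]), 'wrist_force': array([-1.29477204,  0.74372737, -0.39265591]), 'torque': array([-0.02932137, -0.0658986 , -0.06413227]), 'grip_force': 0.0, 'grip_width': 1.0022329523354194} 0.0187
scene 502.28813692989655 314.4238403308703 194.13235308187683 [[0.688, -0.432, 0.584, -0.095], [-0.726, -0.398, 0.561, -0.582], [-0.01, -0.809, -0.587, 0.8], [0.0, 0.0, 0.0, 1.0]]
side 484.3838633416782 314.3142679679518 202.11243011047213 [[-0.845, 0.364, -0.392, 0.898], [0.535, 0.561, -0.632, 0.638], [-0.01, -0.744, -0.668, 0.834], [0.0, 0.0, 0.0, 1.0]]
wrist 359.22612680370014 318.7694113561035 204.5508486867156 [[-0.239, -0.933, -0.268, 0.223], [-0.971, 0.23, 0.065, 0.589], [0.001, 0.275, -0.961, 0.384], [0.0, 0.0, 0.0, 1.0]]
```

View pics/scene0.png

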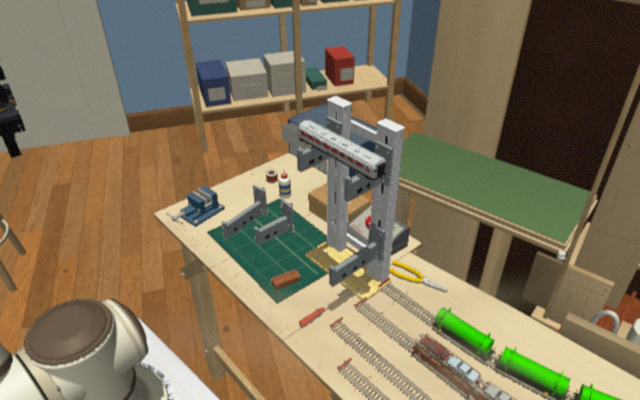

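View pics/side0.png

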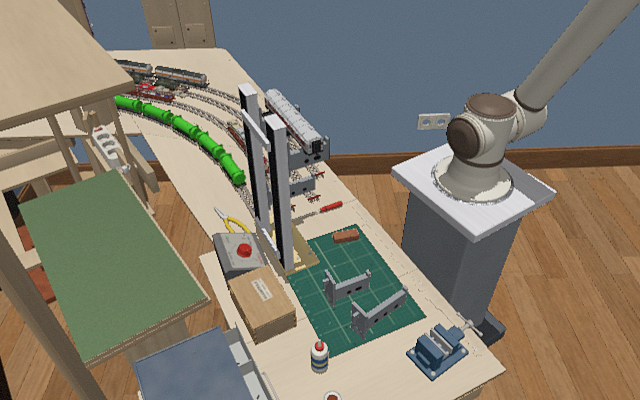

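View pics/wrist0.png

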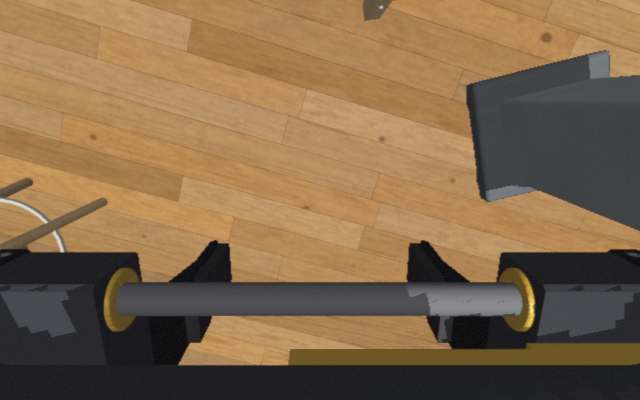

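Scene: the long arm is at about (243,212), left of the spare at (273,225), with back plates at (259,198) and (289,212). The rack uprights meet their bases near (338,245) and (380,270). Side view: the long arm is at (380,312), the spare at (347,288) and the left upright at (280,200). Next I measure them from range data.

```bash
cat > h.py <<'E'
import numpy as np,cv2,pickle
from scipy.spatial.transform import Rotation as R
def cloud(s):
    z=s["range_z"]; v,u=np.mgrid[:400,:640]
    p=np.stack([(u-s["cx"])/s["fx"]*z,(v-s["cy"])/s["fy"]*z,z],-1)
    T=np.array(s["world_from_camera"]); w=p@T[:3,:3].T+T[:3,3]; w[z==0]=np.nan
    return w
def ray(s,u,v,h):
    T=np.array(s["world_from_camera"]); d=T[:3,:3]@[(u-s["cx"])/s["fx"],(v-s["cy"])/s["fy"],1]
    return T[:3,3]+d*(h-T[2,3])/d[2]
E
python3 - <<'E'
from h import *
for n in ["scene","side"]:
    s=pickle.load(open(n+"0.pkl","rb")); w=cloud(s); im=s["image"].astype(int)
    g=(im.max(-1)-im.min(-1)<30)
    for name,lo,hi in [("arms",.015,.1),("upr",.2,.24),("uprtop",.37,.4)]:
        m=(w[...,2]>lo)&(w[...,2]<hi)&g&(w[...,0]>0)&(w[...,0]<1)&(abs(w[...,1])<1)
        k,l,st,c=cv2.connectedComponentsWithStats(m.astype(np.uint8))
        for i in range(1,k):
            if st[i,4]<40: continue
            p=w[l==i]; r=cv2.minAreaRect((p[:,:2]*1000).astype(np.float32))
            print(n,name,st[i],np.round(p.mean(0),3),"zmax",p[:,2].max().round(3),np.round(r[0]),np.round(r[1]),round(r[2],1))
E
```

```text
scene arms [288 124  11   9  52] [0.818 0.376 0.087] zmax 0.1 [815. 375.] [10. 42.] 89.5
scene arms [282 129  30  25 304] [0.776 0.336 0.074] zmax 0.1 [781. 323.] [139.  34.] 81.2
scene arms [364 143  11  10  49] [0.874 0.133 0.089] zmax 0.1 [869. 133.] [ 6. 44.] 87.9
scene arms [314 161  13  10  67] [0.785 0.233 0.03 ] zmax 0.073 [781. 226.] [73. 23.] 70.2
scene arms [349 168  10  11  60] [0.804 0.138 0.038] zmax 0.06 [810. 138.] [ 6. 42.] 89.1
scene arms [279 178  12  12  92] [0.636 0.231 0.047] zmax 0.06 [637. 231.] [20. 30.] 42.3
scene arms [222 185  46  52 732] [0.496 0.216 0.04 ] zmax 0.083 [489. 214.] [146.  43.] 11.9
scene arms [172 188  42  34 310] [0.433 0.337 0.042] zmax 0.058 [413. 339.] [111.  58.] 0.9
scene arms [254 199  40  43 631] [0.514 0.13  0.041] zmax 0.084 [508. 128.] [106.  43.] 0.1
scene arms [ 327  205   45   46 1181] [ 0.598 -0.022  0.05 ] zmax 0.1 [604. -17.] [202.  97.] 35.5
scene arms [ 329  217   81   69 1252] [ 0.57  -0.133  0.062] zmax 0.1 [ 567. -129.] [285.  61.] 8.5
scene arms [557 253   8   8  45] [ 0.786 -0.423  0.095] zmax 0.1 [ 791. -422.] [30. 
[... 3224 characters left out ...]
[0.649 0.247 0.051] zmax 0.064 [646. 242.] [28. 32.] 66.3
side arms [261 372  18  28  78] [0.757 0.264 0.077] zmax 0.081 [757. 264.] [ 7. 57.] 0.0
side arms [323 391  19   9  91] [0.666 0.312 0.026] zmax 0.03 [666. 312.] [15. 31.] 58.5
side upr [ 455   95   56   37 1138] [0.045 0.016 0.22 ] zmax 0.24 [44.  6.] [ 88. 112.] 0.3
side upr [246 146  19  25 247] [ 0.572 -0.122  0.22 ] zmax 0.24 [ 568. -134.] [48. 22.] 86.0
side upr [270 180  21  28 292] [0.584 0.007 0.22 ] zmax 0.24 [578.  -3.] [47. 24.] 84.8
side uprtop [237  83  21  17 218] [ 0.569 -0.13   0.378] zmax 0.381 [ 567. -134.] [47. 25.] 86.6
side uprtop [264 114  23  20 275] [ 0.58  -0.001  0.378] zmax 0.382 [579.  -4.] [48. 24.] 86.4
```

```bash
cat >> h.py <<'E'
def rot(a): return np.array([[np.cos(a),-np.sin(a)],[np.sin(a),np.cos(a)]])
def armpose(w,zoff,ctr,yaw,name=""):
    """local refine: w points in guess frame; returns web line fit and x extents (mm)"""
    p=w[np.isfinite(w[...,2])]; q=np.c_[(p[:,:2]*1000-ctr)@rot(yaw),p[:,2]*1000-zoff]
    web=q[(q[:,0]>-115)&(q[:,0]<-15)&(abs(q[:,1])<12)&(q[:,2]>15)&(q[:,2]<50)]
    top=web[web[:,2]>np.percentile(web[:,2],85)]
    k=np.polyfit(web[:,0],web[:,1],1); 
    al=q[(abs(q[:,1])<25)&(q[:,2]>12)&(q[:,2]<90)&(q[:,0]>-150)&(q[:,0]<25)]
    pl=q[(abs(q[:,1])<26)&(q[:,2]>55)&(q[:,2]<90)&(q[:,0]>-15)&(q[:,0]<20)]
    print(name,"web n",len(web),"y@-60 med",np.round(np.median(web[:,1]),1),"range",np.round(np.percentile(web[:,1],[2,98]),1),"slope deg",np.round(np.degrees(k[0]),2),
     "top z",np.round(np.percentile(web[:,2],95),1),"nose x",np.round(np.percentile(al[:,0],[.5,2]),1),
     "plate x",np.round(np.percentile(pl[:,0],[5,50,95]),1) if len(pl) else None,"plate y",np.round(np.percentile(pl[:,1],[2,98]),1) if len(pl) else None,"zmax",np.round(pl[:,2].max(),1) if len(pl) else None)
def toolR(yaw,lean):
    c,s=np.cos(lean),np.sin(lean); A=np.array([[-c,0,s],[0,1,0],[-s,0,-c]])
    return R.from_euler('z',yaw)*R.from_matrix(A)
def delta(state,tcp,Rt):
    q=state["tcp_rot"]; Rc=R.from_quat([q[1],q[2],q[3],q[0]])
    d=Rc.inv().apply((np.array(tcp)-state["tool_pos"])*1000); r=(Rc.inv()*Rt).as_rotvec(degrees=True)
    return np.round(d,1),np.round(r,2)
E
python3 - <<'E'
from h import *
from bench import status
yr=np.arctan2(11.5,-130)  # placeholder
yr=-np.arctan2(11.5,130); print("rack yaw",np.degrees(yr))
for n in ["scene","side"]:
    w=cloud(pickle.load(open(n+"0.pkl","rb")))
    armpose(w,0,[547.5,226.5],np.radians(11.8),n+" long")
    armpose(w,0,[550,129],0,n+" short")
    p=w[np.isfinite(w[...,2])]; q=np.c_[(p[:,:2]*1000-[577.5,-4.5])@rot(yr),p[:,2]*1000]
    for nm,y0 in [("L",0),("R",-130.5)]:
        m=(abs(q[:,1]-y0)<14)&(abs(q[:,0])<30)&(q[:,2]>175)&(q[:,2]<235)
        h,e=np.histogram(q[m][:,0],bins=np.arange(-30,31,2)); print(n,nm,dict(zip(e[:-1][h>3],h[h>3])))
        m=(abs(q[:,1]-y0)<40)&(abs(q[:,0])<30)&(q[:,2]>180)&(q[:,2]<235); print(" y",np.percentile(q[m][:,1],[2,50,98]).round(1))
    c=np.array([577.5,-4.5])+rot(yr)@[-13,-130.5]
    armpose(w,75,c,yr,n+" rightarm")
st=status.get_state()
yaw=np.radians(11.8); o=np.array([.5475,.2265])
for lbl,back in [("pre",.12),("grasp",0)]:
    Rt=toolR(yaw,np.radians(35)); g=np.r_[o+rot(yaw)@[-.054,0],.033]; t=g+Rt.apply([0,0,.0187-back]); print(lbl,t.round(4),delta(st,t,Rt))
E
```

```text
rack yaw -5.055313518054194
scene long web n 357 y@-60 med 1.5 range [-6.6 10.2] slope deg -5.97 top z 42.9 nose x [-130.8 -129.6] plate x [-9.  -5.3  0.5] plate y [-21.3  17.6] zmax 83.5
scene short web n 342 y@-60 med 3.0 range [-4. 11.] slope deg -7.01 top z 43.2 nose x [-94.8 -93.4] plate x [-7.9 -3.9  9.2] plate y [-19.9  19.2] zmax 83.8
scene L {np.int64(-16): np.int64(5), np.int64(-14): np.int64(101), np.int64(-12): np.int64(104), np.int64(-10): np.int64(14)}
 y [-24.2  -7.5  20.5]
scene R {np.int64(-16): np.int64(8), np.int64(-14): np.int64(82), np.int64(-12): np.int64(164), np.int64(-10): np.int64(27), np.int64(8): np.int64(5)}
 y [-153.8 -138.9 -110.5]
scene rightarm web n 497 y@-60 med -5.8 range [-8.2  4.1] slope deg 0.15 top z 40.3 nose x [-129.5 -128.5] plate x [-5.7 -0.6 16.7] plate y [-23.7  18.4] zmax 89.9
side long web n 302 y@-60 med 8.1 range [-1.4 11.8] slope deg -1.72 top z 43.8 nose x [-124.9 -122.4] plate x [-3.5  1.9 13.6] plate y [-19.8  19. ] zmax 86.0
side short web n 198 y@-60 med 9.5 range [-0.2 11.9] slope deg -1.18 top z 44.7 nose x [-89.2 -87.4] plate x [-2.1  3.3 14.2] plate y [-15.5  21.7] zmax 85.0
side L {np.int64(10): np.int64(118)}
 y [-21.1  20.2  23.5]
side R {np.int64(10): np.int64(80), np.int64(12): np.int64(6)}
 y [-150.4 -109.7 -105.9]
side rightarm web n 235 y@-60 med 5.4 range [-4.2  8.8] slope deg 0.2 top z 40.8 nose x [-125.9 -123. ] plate x [-2.   9.5 18.3] plate y [16.1 24.9] zmax 89.7
pre [0.4378 0.2036 0.116 ] (array([376.3, 321.9,  86.2]), array([ 46.69, -10.75, 148.01]))
grasp [0.5051 0.2177 0.0177] (array([438.3, 291.9, 184.5]), array([ 46.69, -10.75, 148.01]))
```

```bash
python3 - <<'E'
from h import *
for n in ["scene","side"]:
    w=cloud(pickle.load(open(n+"0.pkl","rb")))
    for nm,c,yaw in [("long",[547.5,226.5],11.8),("short",[550,129],0)]:
      y=np.radians(yaw); p=w[np.isfinite(w[...,2])]; q=np.c_[(p[:,:2]*1000-c)@rot(y),p[:,2]*1000]
      L=-112 if nm=="long" else -80
      for lab,lo,hi in [("face",10,36),("top",40,47)]:
        m=(q[:,0]>L)&(q[:,0]<-18)&(abs(q[:,1])<18)&(q[:,2]>lo)&(q[:,2]<hi)
        l=cv2.fitLine(q[m][:,:2].astype(np.float32),cv2.DIST_HUBER,0,.01,.01).ravel(); s=l[1]/l[0]
        print(n,nm,lab,m.sum(),"yaw",round(yaw+np.degrees(np.arctan(s)),2),"y@-54",round(l[3]+s*(-54-l[2]),1),"y@0",round(l[3]-s*l[2],1))
      m=(q[:,2]>55)&(abs(q[:,1])<26)&(q[:,0]<25)&(q[:,0]>-20); r=cv2.minAreaRect(q[m][:,:2].astype(np.float32)); print("  plate rect",np.round(r[0],1),np.round(r[1],1),round(r[2],1))
E
```

```text
scene long face 237 yaw 5.5 y@-54 -1.1 y@0 -7.0
scene long top 97 yaw 4.87 y@-54 3.0 y@0 -3.6
  plate rect [-3.9 -1.3] [38.4 25.1] 54.4
scene short face 185 yaw -8.2 y@-54 1.7 y@0 -6.0
scene short top 80 yaw -8.16 y@-54 5.4 y@0 -2.4
  plate rect [ 2.6 -1.7] [43.2 19.5] 81.8
side long face 225 yaw 5.26 y@-54 11.4 y@0 5.2
side long top 212 yaw 5.84 y@-54 6.6 y@0 1.0
  plate rect [ 5.  -1.4] [40.9 20.3] 83.8
side short face 192 yaw -7.78 y@-54 14.3 y@0 6.9
side short top 132 yaw -8.28 y@-54 10.1 y@0 2.2
  plate rect [6.7 1.7] [40.7 19.4] 82.5
```

```bash
python3 - <<'E'
from h import *
from bench import status
st=status.get_state()
Rt=toolR(np.radians(5.4),np.radians(38))
print(delta(st,[.36,.26,.30],Rt), delta(st,[.25,.45,.30],Rt))
E
```

```text
(array([287.3, 286. , -97.9]), array([ 52.61,  -9.05, 152.77])) (array([135. , 127.9, -98.1]), array([ 52.61,  -9.05, 152.77]))
```

Call:
move_arm([
  [17, 16, -12, 2.2, -0.4, 6.4, 60],
  [34, 32, -25, 4.4, -0.8, 12.7, 60],
  [51, 48, -37, 6.6, -1.1, 19.1, 60],
  [68, 64, -49, 8.8, -1.5, 25.5, 60],
  [84, 80, -61, 11, -1.9, 31.8, 60],
  [101, 96, -74, 13.2, -2.3, 38.2, 60],
  [118, 112, -86, 15.3, -2.6, 44.5, 60],
  [135, 128, -98, 17.5, -3, 51, 60],
])

```text
t: 0.95
tool_pos: [0.2505, 0.449, 0.3008]
tcp_rot: [-0.15, 0.831, -0.535, -0.007]
wrist_force: [-0.2, -0.6, 0.5]
grip_width: 0.688
grip_force: 0.0
```

```bash
cat > d.py <<'E'
import sys
from h import *
from bench import status
# x y z yaw lean : tcp target in mm / deg
a=list(map(float,sys.argv[1:]))
st=status.get_state()
print(st["t"].__round__(2),"tcp",(st["tool_pos"]*1000).round(1),"joints",st["joints"].round(2),"F",st["wrist_force"].round(1),"T",st["torque"].round(2),"grip",round(st["grip_width"]*87,1),round(st["grip_force"],1))
if a: print(*delta(st,np.array(a[:3])/1000,toolR(*np.radians(a[3:]))))
E
python3 d.py 360 260 300 5.4 38
```

```text
0.95 tcp [250.5 449.  300.8] joints [ 1.45 -0.04 -0.36  0.14 -0.97 -1.09] F [-0.2 -0.6  0.5] T [-0.5   0.3  -0.07] grip 59.9 0.0
[214.7 -25.2 -31.6] [ 35.    -6.   101.49]
```

Call:
move_arm([
  [13, -2, -2, 2.2, -0.4, 6.3, 60],
  [27, -3, -4, 4.4, -0.8, 12.6, 60],
  [40, -5, -6, 6.5, -1.1, 19, 60],
  [54, -6, -8, 8.7, -1.5, 25.3, 60],
  [67, -8, -10, 10.9, -1.9, 31.6, 60],
  [80, -9, -12, 13, -2.2, 38, 60],
  [94, -11, -14, 15.3, -2.6, 44.3, 60],
  [107, -13, -16, 17.5, -3, 50.7, 60],
])

```text
t: 1.75
tool_pos: [0.3056, 0.3553, 0.3003]
tcp_rot: [0.266, -0.491, 0.829, 0.013]
wrist_force: [0.6, -0.3, 0.7]
grip_width: 0.692
grip_force: 0.0
```

```bash
python3 d.py 360 260 300 5.4 38
```

```text
1.75 tcp [305.6 355.3 300.3] joints [ 1.45 -0.23 -0.75  0.59 -0.78 -2.32] F [ 0.6 -0.3  0.7] T [-0.51  0.79 -0.03] grip 60.2 0.0
[ 56.7 -93.9  -3.3] [17.51 -2.98 50.8 ]
```

Call:
move_arm([
  [7, -12, 0, 2.2, -0.4, 6.3, 60],
  [14, -23, -1, 4.4, -0.8, 12.7, 60],
  [21, -35, -1, 6.6, -1.1, 19, 60],
  [28, -47, -2, 8.8, -1.5, 25.4, 60],
  [35, -59, -2, 10.9, -1.9, 31.7, 60],
  [43, -70, -3, 13.1, -2.2, 38.1, 60],
  [50, -82, -3, 15.3, -2.6, 44.4, 60],
  [57, -94, -3, 17.5, -3, 50.8, 60],
])

```text
t: 2.55
tool_pos: [0.3883, 0.2443, 0.3229]
tcp_rot: [0.301, -0.065, 0.951, 0.017]
wrist_force: [1.0, 0.0, -0.7]
grip_width: 0.693
grip_force: 0.0
```

```bash
python3 d.py 360 260 300 5.4 38; python3 - <<'E'
from h import *
yaw=np.radians(5.4);Rt=toolR(yaw,np.radians(38)); g=np.r_[np.array([547.7,225.5])+rot(yaw)@[-52,0],35]
print("grasp",g+Rt.apply([0,0,18.7]),"pre",g+Rt.apply([0,0,18.7-100]))
E
```

```text
2.55 tcp [388.3 244.3 322.9] joints [ 1.24 -0.26 -0.78  0.72 -0.9  -3.1 ] F [ 1.   0.  -0.7] T [-0.05  0.99 -0.01] grip 60.3 0.0
[34.3 19.5  3.7] [ 1.06 -2.89  2.01]
grasp [507.39255291 221.68982445  20.26419891] pre [446.09963812 215.89593814  99.06527427]
```

```bash
python3 d.py 446.1 215.9 110 5.4 38
```

```text
2.55 tcp [388.3 244.3 322.9] joints [ 1.24 -0.26 -0.78  0.72 -0.9  -3.1 ] F [ 1.   0.  -0.7] T [-0.05  0.99 -0.01] grip 60.3 0.0
[ 78.7 -34.5 205.1] [ 1.06 -2.89  2.01]
```

Call:
move_arm([
  [10, -4, 26, 0, 0, 0, 60],
  [20, -9, 51, 0, 0, 0, 60],
  [30, -13, 77, 0, 0, 0, 60],
  [40, -17, 103, 0.3, -1, 0.5, 60],
  [49, -22, 128, 0.6, -1.5, 1, 60],
  [59, -26, 154, 0.8, -2, 1.5, 60],
  [69, -30, 180, 1, -2.9, 2, 60],
  [79, -34, 205, 1, -2.9, 2, 60],
])

```text
t: 3.35
tool_pos: [0.4609, 0.1804, 0.2195]
tcp_rot: [0.288, -0.061, 0.955, 0.019]
wrist_force: [-0.2, -1.0, -0.5]
grip_width: 0.686
grip_force: 0.0
```

```bash
python3 d.py 446.1 215.9 99 5.4 38; python3 - <<'E'
from h import *
from bench import optics
s=optics.snapshot("wrist"); pickle.dump(s,open("w1.pkl","wb")); cv2.imwrite("pics/w1.png",s["image"][:,:,::-1])
E
```

```text
3.35 tcp [460.9 180.4 219.5] joints [ 0.78 -0.12 -0.97  1.   -0.41 -3.1 ] F [-0.2 -1.  -0.5] T [-0.04  0.92  0.01] grip 59.6 0.0
[75.1 36.9 94.8] [ 1.19 -4.45  1.51]
```

View pics/w1.png

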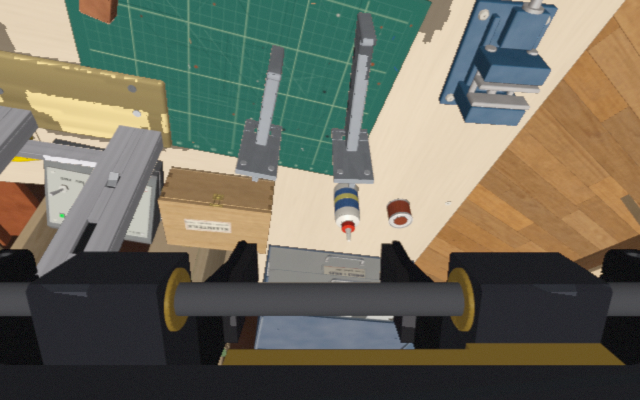

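The wrist picture shows both arms with noses up: long at (365,100), spare at (268,110), and the bottle at (346,205), all clear. But joint 6 is at its limit, so I'll fit a quick kinematic model to choose the grasp branch.

```bash
cat > kin.py <<'E'
from h import *
from scipy.optimize import least_squares
D=[([1.58757751,.385560,.00663,-.000538,-1.194003,-.258559],[.149485,.606189,.201353],[.00109264,.992689,-.120693,-.00010125]),
([1.45,-.04,-.36,.14,-.97,-1.09],[.2505,.449,.3008],[-.15,.831,-.535,-.007]),
([1.45,-.23,-.75,.59,-.78,-2.32],[.3056,.3553,.3003],[.266,-.491,.829,.013]),
([1.24,-.26,-.78,.72,-.9,-3.1],[.3883,.2443,.3229],[.301,-.065,.951,.017]),
([.78,-.12,-.97,1.0,-.41,-3.1],[.4609,.1804,.2195],[.288,-.061,.955,.019])]
C=R.from_matrix(np.array([[0,0,1],[1,0,0],[0,1,0]]).astype(float)) # tool z = x
def fk(j,P,s4):
    h,a,b,c,d1,d2,e,r0=P
    A=R.from_euler('z',j[0]); B=A*R.from_euler('y',j[1]); F=B*R.from_euler('y',-j[2])
    W=F*R.from_euler('x',s4*j[3]); T=W*R.from_euler('y',-j[4]); O=T*R.from_euler('x',-j[5]+r0)*C
    p=np.array([0,0,h])+A.apply([e,d1,0])+B.apply([0,0,a])+F.apply([b,d2*0,0])+T.apply([c,0,0])+W.apply([0,d2,0])
    return p,O
def res(P,s4):
    o=[]
    for j,p,q in D:
        x,O=fk(j,P,s4); o+=list((x-p)*5); o+=list((O.inv()*R.from_quat([q[1],q[2],q[3],q[0]])).as_rotvec())
    return np.array(o)
best=min((least_squares(res,[.3,.4,.4,.25,-.1,-.05,0,r],args=(s,)) ,s) if 0 else (least_squares(res,[.3,.4,.4,.25,-.1,-.05,0,r],args=(s,)).cost,s,r) for s in(1,-1) for r in(0,1.57,3.14,-1.57))
S4=best[1]; P=least_squares(res,[.3,.4,.4,.25,-.1,-.05,0,best[2]],args=(S4,)).x
LO=np.array([-3.14,-1.21,-1.07,-3.16,-2.99,-3.1]);HI=np.array([3.14,2.06,1.41,2.05,-.16,3.1])
def ik(p,O):
    b=None
    for j0 in [D[4][0],D[0][0],[.5,.3,-.5,0,-.8,.3],[.5,.3,-.5,0,-.8,-2.5],[.5,.3,-.5,-1.5,-.8,1],[.3,.3,-.5,1,-.5,-1]]:
        f=lambda j:np.r_[(fk(j,P,S4)[0]-p)*5,(fk(j,P,S4)[1].inv()*O).as_rotvec()]
        r=least_squares(f,np.clip(j0,LO+.01,HI-.01),bounds=(LO,HI))
        if b is None or r.cost<b.cost-1e-9: b=r
    return b.x.round(2),b.cost.round(6)
if __name__=="__main__":
    print(best,P.round(3))
    yaw=np.radians(5.4)
    for lean in (30,35,38,42):
      for flip in (0,1):
        o=[]
        for nm,org,yw,z in [("grasp",[547.7,225.5],5.4,35),("pre",[547.7-61,225.5-6],5.4,114),("ins",[565-20,-3],-5.05,95+33),("seat",[565,-3],-5.05,75+33)]:
            y=np.radians(yw); Rt=toolR(y,np.radians(lean)); g=np.r_[np.array(org)+rot(y)@[-52,0],z]; t=g+Rt.apply([0,0,18.7])
            o.append((nm,*ik(t/1000,Rt*R.from_euler('z',np.pi*flip))))
        print(lean,flip,*[(n,j.tolist(),float(c)) for n,j,c in o],sep="\n  ")
E
python3 kin.py
```

```text
(np.float64(0.0004647393400660912), -1, -1.57) [ 1.680e-01  5.620e-01  4.320e-01  3.270e-01  3.000e-03 -1.630e-01
 -9.000e-03 -3.144e+00]
30
  0
  ('grasp', [0.11, 0.36, -0.82, -3.16, -0.16, 1.57], 0.000402)
  ('pre', [0.11, 0.12, -0.96, -3.16, -0.16, 1.57], 0.009875)
  ('ins', [0.2, 0.07, -1.03, 1.24, -0.16, -3.07], 0.004257)
  ('seat', [0.19, 0.14, -1.0, 1.27, -0.16, -3.1], 0.007841)
30
  1
  ('grasp', [0.11, 0.36, -0.82, -3.16, -0.16, -1.57], 0.000402)
  ('pre', [0.39, 0.1, -1.07, 2.05, -0.16, -0.75], 0.000598)
  ('ins', [0.2, 0.07, -1.03, 1.24, -0.16, 0.07], 0.004257)
  ('seat', [0.19, 0.14, -1.0, 1.27, -0.16, 0.04], 0.007841)
35
  0
  ('grasp', [0.11, 0.36, -0.86, -3.16, -0.27, 1.57], 8e-06)
  ('pre', [0.11, 0.11, -0.96, -3.16, -0.16, 1.57], 0.001933)
  ('ins', [0.19, 0.06, -1.04, 1.28, -0.16, -3.1], 0.014177)
  ('seat', [-0.31, 0.17, -0.9, -3.16, -0.16, 1.76], 0.011084)
35
  1
  ('grasp', [0.11, 0.36, -0.86, -3.16, -0.27, -1.57], 8e-06)
  ('pre', [0.11, 0.11, -0.96, -3.16, -0.16, -1.57], 0.001933)
  ('ins', [-0.05, 0.06, -1.06, 2.05, -0.16, -0.52], 0.012514)
  ('seat', [-0.31, 
[... 342 characters left out ...]
, -1.57], 7e-06)
  ('pre', [0.11, 0.1, -0.95, -3.16, -0.16, -1.57], 0.000132)
  ('ins', [-0.33, 0.1, -0.9, -3.0, -0.16, -1.53], 0.012251)
  ('seat', [-0.33, 0.17, -0.81, -2.78, -0.16, -1.75], 0.008404)
42
  0
  ('grasp', [0.11, 0.4, -0.94, -3.16, -0.51, 1.57], 5e-06)
  ('pre', [0.11, 0.11, -0.99, -3.16, -0.26, 1.57], 2.1e-05)
  ('ins', [-0.32, 0.1, -0.78, -2.47, -0.16, 1.06], 0.00698)
  ('seat', [-0.3, 0.17, -0.73, -2.42, -0.16, 1.0], 0.003682)
42
  1
  ('grasp', [0.11, 0.4, -0.94, -3.16, -0.51, -1.57], 5e-06)
  ('pre', [0.11, 0.11, -0.99, -3.16, -0.26, -1.57], 2.1e-05)
  ('ins', [-0.32, 0.1, -0.78, -2.47, -0.16, -2.08], 0.00698)
  ('seat', [-0.3, 0.17, -0.73, -2.42, -0.16, -2.14], 0.003682)
```

```bash
python3 - <<'E'
s=open('kin.py').read()
s=s.split('if __name__')[0]
s=s.replace("h,a,b,c,d1,d2,e,r0=P","h,a,b,c,d1,d2,e,r0,f=P").replace("[b,d2*0,0]","[b,0,f]").replace("[.3,.4,.4,.25,-.1,-.05,0,r]","[.3,.4,.4,.25,-.1,-.05,0,r,0]").replace("-.05,0,best[2]]","-.05,0,best[2],0]")
s=s.replace("[.3,.3,-.5,1,-.5,-1]]","[.3,.3,-.5,1,-.5,-1],[-.3,.1,-.8,-2.8,-.4,1],[-.3,.1,-.8,-2.8,-.4,-2],[-.3,.1,-.8,-2,-.4,1],[-.3,.1,-.8,-2,-.4,-2]]")
open('kin.py','w').write(s)
E
python3 - <<'E'
from bench import status
st=status.get_state()
s=open('kin.py').read()
i=s.index("([.78,-.12"); j=s.index("]\n",i)
s=s[:i]+repr((st["joints"].tolist(),st["tool_pos"].tolist(),st["tcp_rot"].tolist()))+s[j:]
open('kin.py','w').write(s)
E
cat > plan.py <<'E'
from kin import *
print(best,P.round(3))
for i,(j,p,q) in enumerate(D): print((1000*(fk(j,P,S4)[0]-p)).round(1),end=" ")
for lean in (20,25,30,40,45,48,52):
  for gx in (-45,-60):
    o=[]
    for nm,org,yw,z in [("grasp",[547.7,225.5],5.4,35),("pre",[547.7-61,225.5-6],5.4,114),("ins",[565-25,-2],-5.05,95+33),("seat",[565,-5],-5.05,75+33)]:
        y=np.radians(yw); Rt=toolR(y,np.radians(lean)); g=np.r_[np.array(org)+rot(y)@[gx,0],z]; t=g+Rt.apply([0,0,18.7])
        x=ik(t/1000,Rt); o.append((nm,x[0].tolist(),float(x[1])))
    print(lean,gx,*o,sep="\n  ")
E
python3 plan.py
```

```text
(np.float64(0.0003142253796176332), -1, -1.57) [ 1.690e-01  5.620e-01  4.260e-01  3.270e-01  3.000e-03 -1.630e-01
 -2.000e-03 -3.143e+00 -3.000e-03]
[-0.  -0.8 -0. ] [1.4 1.2 1.8] [-0.3  0.2 -1.9] [-0.1 -1.6 -0.8] [-0.4  1.5  0.9] 20
  -45
  ('grasp', [0.65, 0.36, -0.87, 1.0, -0.17, -3.1], 0.002544)
  ('pre', [0.83, 0.14, -0.94, 0.8, -0.33, -3.05], 0.0)
  ('ins', [0.39, 0.11, -0.86, 0.52, -0.32, -2.52], 0.0)
  ('seat', [0.34, 0.19, -0.86, 0.61, -0.25, -2.57], 0.0)
20
  -60
  ('grasp', [0.67, 0.35, -0.89, 0.98, -0.18, -3.1], 0.003183)
  ('pre', [0.85, 0.12, -0.97, 0.82, -0.33, -3.09], 0.0)
  ('ins', [0.4, 0.09, -0.9, 0.54, -0.32, -2.56], 0.0)
  ('seat', [0.34, 0.16, -0.9, 0.65, -0.24, -2.62], 0.0)
25
  -45
  ('grasp', [0.11, 0.38, -0.81, -3.16, -0.16, 1.58], 0.005382)
  ('pre', [0.8, 0.13, -0.96, 0.89, -0.3, -3.1], 0.002516)
  ('ins', [0.25, 0.09, -1.01, 1.05, -0.16, -2.92], 0.00026)
  ('seat', [0.25, 0.17, -0.95, 0.95, -0.16, -2.84], 0.001433)
25
  -60
  ('grasp', [0.11, 0.37, -0.84, -3.16, -0.16, 1.58], 0.004453)
  ('pre', [0.83, 0.11, -0.98, 0.86, -0.31, -3.1], 0.003037)
  ('ins', 
[... 1910 characters left out ...]
03, -3.16, -0.78, 1.57], 3e-06)
  ('pre', [0.1, 0.14, -1.07, -3.12, -0.47, 1.54], 0.000175)
  ('ins', [-0.28, 0.07, -0.74, -2.16, -0.16, 0.71], 0.000436)
  ('seat', [-0.29, 0.15, -0.7, -2.19, -0.18, 0.76], 0.0)
52
  -45
  ('grasp', [0.12, 0.54, -1.04, -3.16, -0.92, 1.57], 2e-06)
  ('pre', [0.08, 0.19, -1.07, -3.08, -0.58, 1.52], 0.000603)
  ('ins', [-0.37, 0.11, -0.79, -2.32, -0.31, 0.95], 0.0)
  ('seat', [-0.42, 0.22, -0.82, -2.48, -0.43, 1.16], 0.0)
52
  -60
  ('grasp', [0.11, 0.53, -1.07, -3.16, -0.94, 1.57], 2.7e-05)
  ('pre', [0.06, 0.16, -1.07, -3.01, -0.53, 1.48], 0.001504)
  ('ins', [-0.38, 0.08, -0.81, -2.3, -0.31, 0.93], 0.0)
  ('seat', [-0.44, 0.2, -0.85, -2.47, -0.44, 1.16], 0.0)
```

```bash
cat > plan2.py <<'E'
from kin import *
def tgt(org,yw,z,lean=50,gx=-48):
    y=np.radians(yw); Rt=toolR(y,np.radians(lean)); g=np.r_[np.array(org)+rot(y)@[gx,0],z]; return (g+Rt.apply([0,0,18.7]))/1000,Rt
G={"grasp":tgt([547.7,225.5],5.4,44),"lift80":tgt([547.7,225.5],5.4,124),"lift150":tgt([547.7,225.5],5.4,194),"pre":tgt([522,223],5.4,130),"ins0":tgt([515,1],-5.05,95+42),"ins":tgt([545,-2],-5.05,95+42),"seat":tgt([565,-4],-5.05,75+42)}
if __name__=="__main__":
    for k,(p,O) in G.items(): print(k,(p*1000).round(1),*ik(p,O))
    s=ik(*G["lift80"])[0]
    j0=np.array(D[4][0]); 
    keys=[j0,np.array([.7,-.25,-.9,-.3,-.75,-2.3]),np.array([.4,-.2,-.9,-1.6,-.75,-.3]),s]
    for a,b in zip(keys[:-1],keys[1:]):
        print("seg")
        for t in np.linspace(0,1,6):
            p,O=fk(a+(b-a)*t,P,S4); 
            if t>0: dr=np.degrees((O0.inv()*O).magnitude())
            else: dr=0
            O0=O; print((p*1000).round(0),"dir",O.as_matrix()[:,2].round(2),"drot",round(dr,1), "wrist z",((p-.327*O.as_matrix()[:,2])*1000).round(0))
E
python3 plan2.py
```

```text
grasp [514.2 222.3  32. ] [ 0.11  0.48 -1.02 -3.16 -0.8   1.57] 3e-06
lift80 [514.2 222.3 112. ] [ 0.11  0.22 -0.95 -3.16 -0.48  1.57] 1.1e-05
lift150 [514.2 222.3 182. ] [ 0.11  0.05 -0.87 -3.16 -0.22  1.58] 2.5e-05
pre [488.5 219.8 118. ] [ 0.11  0.18 -1.   -3.16 -0.48  1.57] 1.4e-05
ins0 [481.5   4.  125. ] [-0.27  0.02 -0.76 -2.12 -0.16  0.67] 0.000136
ins [511.5   1.  125. ] [-0.27  0.07 -0.71 -2.15 -0.16  0.7 ] 0.000143
seat [531.5  -1.  105. ] [-0.33  0.16 -0.73 -2.3  -0.25  0.9 ] 0.0
seg
[460. 181. 220.] dir [ 0.55  0.07 -0.83] drot 0 wrist z [281. 158. 492.]
[444. 122. 200.] dir [ 0.48  0.03 -0.88] drot 8.0 wrist z [288. 113. 488.]
[407.  78. 173.] dir [ 0.38  0.02 -0.93] drot 8.3 wrist z [285.  71. 476.]
[356.  55. 143.] dir [ 0.26  0.06 -0.96] drot 8.8 wrist z [272.  35. 458.]
[295.  56. 117.] dir [ 0.13  0.15 -0.98] drot 9.5 wrist z [252.   7. 437.]
[230.  81. 100.] dir [ 0.01  0.28 -0.96] drot 10.4 wrist z [226.  -9. 414.]
seg
[230.  81. 100.] dir [ 0.01  0.28 -0.96] drot 0 wrist z [226.  -9. 414.]
[185. 118.  86.] dir [-0.04  0.42 -0.9 ] drot 12.9 wrist z [197. -21. 382.]
[154. 167.  87.] dir [-0.03  0.57 -0.82] drot 13.2 wrist z [166. -20. 355.]
[142. 223. 102.] dir [ 0.02  0.7  -0.71] drot 13.7 wrist z [135.  -7. 334.]
[150. 279. 130.] dir [ 0.12  0.8  -0.59] drot 14.3 wrist z [110.  17. 322.]
[179. 327. 168.] dir [ 0.26  0.85 -0.46] drot 15.0 wrist z [ 93.  48. 317.]
seg
[179. 327. 168.] dir [ 0.26  0.85 -0.46] drot 0 wrist z [ 93.  48. 317.]
[240. 357. 183.] dir [ 0.45  0.8  -0.4 ] drot 12.0 wrist z [ 93.  95. 313.]
[315. 361. 188.] dir [ 0.62  0.68 -0.39] drot 12.7 wrist z [111. 139. 316.]
[393. 337. 178.] dir [ 0.75  0.5  -0.44] drot 13.4 wrist z [148. 175. 322.]
[464. 289. 154.] dir [ 0.8   0.29 -0.53] drot 13.9 wrist z [202. 196. 326.]
[517. 222. 116.] dir [ 0.77  0.08 -0.64] drot 14.1 wrist z [266. 197. 324.]
```

```bash
sed -i 's/lean=50/lean=51/' plan2.py; python3 - <<'E'
s=open('plan2.py').read().split('if __name__')[0]
s+='''
from scipy.interpolate import make_interp_spline
s=ik(*G["lift80"])[0]
KEYS=[np.array(D[4][0]),np.array([.8,-.25,-.6,-.2,-.8,-2.4]),np.array([.55,-.3,-.5,-1.6,-.8,-.5]),np.array([.2,0,-.8,-2.8,-.65,1.1]),s]
def path(n):
    t=np.linspace(0,4,n+1); J=make_interp_spline([0,1,2,3,4],np.array(KEYS),k=2)(t)
    return J
if __name__=="__main__":
    for k in ("grasp","lift80","ins0","ins","seat"): print(k,(G[k][0]*1000).round(1),*ik(*G[k]))
    O0=None
    for j in path(32):
        p,O=fk(j,P,S4); dr=0 if O0 is None else np.degrees((O0.inv()*O).magnitude()); O0=O
        print(j.round(2),(p*1000).round(0),"dir",O.as_matrix()[:,2].round(2),round(dr,1))
'''
open('plan2.py','w').write(s)
E
python3 plan2.py
```

```text
grasp [514.4 222.4  32.2] [ 0.11  0.49 -1.03 -3.16 -0.84  1.57] 2e-06
lift80 [514.4 222.4 112.2] [ 0.11  0.23 -0.97 -3.16 -0.52  1.57] 1e-05
ins0 [481.7   3.9 125.2] [-0.27  0.02 -0.75 -2.1  -0.16  0.65] 1e-06
ins [511.7   0.9 125.2] [-0.26  0.07 -0.7  -2.13 -0.16  0.67] 2e-06
seat [531.7  -1.1 105.2] [-0.37  0.17 -0.76 -2.37 -0.32  1.01] 0.0
[ 0.78 -0.12 -0.97  1.   -0.41 -3.1 ] [460. 181. 220.] dir [ 0.55  0.07 -0.83] 0
[ 0.8  -0.14 -0.92  0.86 -0.48 -3.09] [468. 167. 238.] dir [ 0.54  0.05 -0.84] 7.2
[ 0.81 -0.15 -0.86  0.72 -0.55 -3.06] [467. 155. 249.] dir [ 0.52  0.05 -0.85] 6.2
[ 0.82 -0.17 -0.81  0.58 -0.61 -3.  ] [458. 147. 253.] dir [ 0.49  0.06 -0.87] 5.4
[ 0.83 -0.19 -0.76  0.43 -0.66 -2.93] [444. 144. 252.] dir [ 0.44  0.1  -0.89] 4.9
[ 0.83 -0.2  -0.71  0.28 -0.7  -2.83] [424. 147. 248.] dir [ 0.38  0.15 -0.91] 4.9
[ 0.82 -0.22 -0.67  0.12 -0.74 -2.71] [400. 157. 243.] dir [ 0.31  0.21 -0.93] 5.4
[ 0.81 -0.23 -0.63 -0.04 -0.77 -2.57] [373. 174. 240.] dir [ 0.25  0.3  -0.92] 6.2
[ 0.8  -0.25 -0.6  -0.2  -0.8  -2.4 ] [345. 197. 239.] dir [ 0.19  0.4  -0.9 ] 7.1
[ 0.78 -0.
[... 1273 characters left out ...]
2. 328.] dir [ 0.9   0.39 -0.17] 7.4
[ 0.17  0.04 -0.83 -2.9  -0.63  1.23] [530. 303. 295.] dir [ 0.92  0.3  -0.25] 6.8
[ 0.15  0.07 -0.86 -2.98 -0.61  1.33] [540. 278. 264.] dir [ 0.92  0.23 -0.32] 6.1
[ 0.13  0.1  -0.89 -3.04 -0.6   1.42] [545. 256. 233.] dir [ 0.91  0.17 -0.39] 5.4
[ 0.12  0.13 -0.91 -3.1  -0.58  1.49] [545. 239. 204.] dir [ 0.88  0.13 -0.45] 4.7
[ 0.11  0.16 -0.93 -3.13 -0.56  1.54] [541. 226. 177.] dir [ 0.86  0.1  -0.51] 4.0
[ 0.1   0.19 -0.95 -3.16 -0.55  1.57] [534. 220. 153.] dir [ 0.83  0.08 -0.55] 3.4
[ 0.1   0.21 -0.96 -3.17 -0.53  1.58] [525. 218. 132.] dir [ 0.8   0.07 -0.59] 2.9
[ 0.11  0.23 -0.97 -3.16 -0.52  1.57] [513. 221. 113.] dir [ 0.77  0.08 -0.63] 2.5
```

```bash
sed -i 's/lean=51/lean=52/' plan2.py; cat > rows.py <<'E'
from plan2 import *
J=path(400); F=[fk(j,P,S4) for j in J]
s=np.r_[0,np.cumsum([max(np.degrees((a[1].inv()*b[1]).magnitude())/7.6,np.linalg.norm(b[0]-a[0])/.042) for a,b in zip(F[:-1],F[1:])])]
n=int(np.ceil(s[-1]/8)*8); idx=[np.argmin(abs(s-s[-1]*k/n)) for k in range(n+1)]; Q=[F[i] for i in idx]
for c in range(0,n,8):
    p0,O0=Q[c]; print([[*np.round(O0.inv().apply(p-p0)*1000,0).astype(int).tolist(),*(O0.inv()*O).as_rotvec(degrees=True).round(1).tolist(),60] for p,O in Q[c+1:c+9]], (Q[c+8][0]*1000).round(0))
E
python3 rows.py
```

```text
[[-13, -12, -10, 0.8, 0.1, 5.8, 60], [-19, -24, -21, 1.1, 1.2, 11.9, 60], [-14, -33, -31, 0.6, 3.8, 17.4, 60], [3, -34, -40, -1.3, 8.0, 21.7, 60], [26, -25, -49, -4.6, 12.7, 23.6, 60], [51, -7, -59, -9.4, 17.1, 23.6, 60], [70, 13, -69, -14.2, 20.1, 22.5, 60], [86, 36, -81, -19.5, 22.3, 20.7, 60]] [340. 202. 240.]
[[25, 21, 2, -5.1, 2.7, -3.1, 60], [44, 41, 2, -9.7, 4.3, -6.1, 60], [61, 64, 0, -14.8, 5.2, -9.6, 60], [77, 88, -4, -20.1, 5.1, -13.5, 60], [89, 112, -10, -25.0, 4.3, -17.2, 60], [97, 132, -17, -29.2, 2.9, -20.5, 60], [105, 157, -26, -34.0, 0.6, -24.4, 60], [111, 181, -35, -38.4, -2.3, -27.9, 60]] [241. 366. 335.]
[[-8, 22, 7, -3.3, -3.0, -4.1, 60], [-17, 43, 12, -6.1, -6.3, -8.0, 60], [-30, 63, 18, -8.4, -10.5, -12.0, 60], [-44, 80, 22, -9.9, -14.9, -15.6, 60], [-62, 93, 26, -10.6, -20.2, -19.1, 60], [-83, 100, 28, -10.0, -25.5, -22.0, 60], [-104, 100, 30, -8.3, -30.7, -24.2, 60], [-129, 91, 30, -4.9, -36.0, -25.8, 60]] [312. 454. 450.]
[[-10, -25, 8, 4.4, -3.2, -2.3, 60], [-16, -57, 13, 9.8, -5.4, -4.3, 60], [-19, -90, 14, 15.2, -6.6, -5.8, 60], [-20, -124, 11, 20.6, -7.2, -7.1, 60], [-19, -157, 6, 25.9, -7.0, -8.3, 60], [-16, -190, -1, 31.0, -6.4, -9.3, 60], [-10, -225, -12, 36.4, -5.1, -10.1, 60], [-3, -253, -23, 40.9, -3.5, -10.7, 60]] [507. 339. 335.]
[[15, -30, 8, 4.3, 2.2, -1.3, 60], [34, -60, 13, 8.5, 4.9, -2.6, 60], [53, -86, 16, 12.1, 7.7, -3.7, 60], [75, -111, 16, 15.3, 11.0, -4.7, 60], [101, -135, 13, 18.1, 14.7, -5.5, 60], [129, -152, 8, 20.1, 18.5, -5.9, 60], [160, -163, 1, 21.3, 22.5, -6.0, 60], [193, -161, -7, 21.1, 26.1, -5.4, 60]] [515. 221. 114.]
```

Call:
move_arm([
  [-13, -12, -10, 0.8, 0.1, 5.8, 60],
  [-19, -24, -21, 1.1, 1.2, 11.9, 60],
  [-14, -33, -31, 0.6, 3.8, 17.4, 60],
  [3, -34, -40, -1.3, 8.0, 21.7, 60],
  [26, -25, -49, -4.6, 12.7, 23.6, 60],
  [51, -7, -59, -9.4, 17.1, 23.6, 60],
  [70, 13, -69, -14.2, 20.1, 22.5, 60],
  [86, 36, -81, -19.5, 22.3, 20.7, 60],
])

```text
t: 4.2
tool_pos: [0.3391, 0.2032, 0.2402]
tcp_rot: [0.076, 0.058, 0.971, 0.22]
wrist_force: [-0.5, -0.3, -0.1]
grip_width: 0.694
grip_force: 0.0
```

```bash
python3 d.py
```

```text
4.2 tcp [339.1 203.2 240.2] joints [ 0.8  -0.25 -0.59 -0.24 -0.8  -2.36] F [-0.5 -0.3 -0.1] T [-1.    0.22 -0.01] grip 60.4 0.0
```

The arm follows the plan exactly, so I continue.

Call:
move_arm([
  [25, 21, 2, -5.1, 2.7, -3.1, 60],
  [44, 41, 2, -9.7, 4.3, -6.1, 60],
  [61, 64, 0, -14.8, 5.2, -9.6, 60],
  [77, 88, -4, -20.1, 5.1, -13.5, 60],
  [89, 112, -10, -25.0, 4.3, -17.2, 60],
  [97, 132, -17, -29.2, 2.9, -20.5, 60],
  [105, 157, -26, -34.0, 0.6, -24.4, 60],
  [111, 181, -35, -38.4, -2.3, -27.9, 60],
])

```text
t: 5.0
tool_pos: [0.2396, 0.3675, 0.3366]
tcp_rot: [0.162, -0.198, 0.829, 0.497]
wrist_force: [-0.4, -0.1, 0.2]
grip_width: 0.692
grip_force: 0.0
```

Call:
move_arm([
  [-8, 22, 7, -3.3, -3.0, -4.1, 60],
  [-17, 43, 12, -6.1, -6.3, -8.0, 60],
  [-30, 63, 18, -8.4, -10.5, -12.0, 60],
  [-44, 80, 22, -9.9, -14.9, -15.6, 60],
  [-62, 93, 26, -10.6, -20.2, -19.1, 60],
  [-83, 100, 28, -10.0, -25.5, -22.0, 60],
  [-104, 100, 30, -8.3, -30.7, -24.2, 60],
  [-129, 91, 30, -4.9, -36.0, -25.8, 60],
])

```text
t: 5.8
tool_pos: [0.311, 0.4541, 0.4515]
tcp_rot: [0.506, -0.218, 0.655, 0.518]
wrist_force: [-0.4, -0.4, -0.1]
grip_width: 0.688
grip_force: 0.0
```

```bash
python3 d.py
```

```text
5.8 tcp [311.  454.1 451.5] joints [ 0.45 -0.23 -0.57 -2.03 -0.76  0.08] F [-0.4 -0.4 -0.1] T [-1.91  0.82  0.15] grip 59.9 0.0
```

Call:
move_arm([
  [-10, -25, 8, 4.4, -3.2, -2.3, 60],
  [-16, -57, 13, 9.8, -5.4, -4.3, 60],
  [-19, -90, 14, 15.2, -6.6, -5.8, 60],
  [-20, -124, 11, 20.6, -7.2, -7.1, 60],
  [-19, -157, 6, 25.9, -7.0, -8.3, 60],
  [-16, -190, -1, 31.0, -6.4, -9.3, 60],
  [-10, -225, -12, 36.4, -5.1, -10.1, 60],
  [-3, -253, -23, 40.9, -3.5, -10.7, 60],
])

```text
t: 6.6
tool_pos: [0.5072, 0.339, 0.3349]
tcp_rot: [0.612, -0.072, 0.758, 0.214]
wrist_force: [0.2, 1.1, -0.2]
grip_width: 0.691
grip_force: 0.0
```

Call:
move_arm([
  [15, -30, 8, 4.3, 2.2, -1.3, 60],
  [34, -60, 13, 8.5, 4.9, -2.6, 60],
  [53, -86, 16, 12.1, 7.7, -3.7, 60],
  [75, -111, 16, 15.3, 11.0, -4.7, 60],
  [101, -135, 13, 18.1, 14.7, -5.5, 60],
  [129, -152, 8, 20.1, 18.5, -5.9, 60],
  [160, -163, 1, 21.3, 22.5, -6.0, 60],
  [193, -161, -7, 21.1, 26.1, -5.4, 60],
])

```text
t: 7.4
tool_pos: [0.5151, 0.2193, 0.1134]
tcp_rot: [0.439, -0.042, 0.897, 0.026]
wrist_force: [0.3, -0.4, 0.5]
grip_width: 0.69
grip_force: 0.0
```

```bash
python3 - <<'E'
from plan2 import *
print((G["grasp"][0]*1000).round(1))
from bench import optics
s=optics.snapshot("wrist"); pickle.dump(s,open("w2.pkl","wb")); cv2.imwrite("pics/w2.png",s["image"][:,:,::-1])
E
python3 d.py 514.6 222.4 50 5.4 52;python3 d.py 514.6 222.4 32.5 5.4 52
```

```text
[514.6 222.4  32.5]
7.45 tcp [511.6 219.9 109.1] joints [ 0.12  0.24 -0.99 -3.16 -0.56  1.57] F [-1.6 -0.3 -2. ] T [-0.11  1.98 -0.02] grip 59.9 0.0
[44.3  1.7 39.2] [ 0.62 -0.44 -0.16]
7.45 tcp [511.6 219.9 109.1] joints [ 0.12  0.24 -0.99 -3.16 -0.56  1.57] F [-1.6 -0.3 -2. ] T [-0.11  1.98 -0.02] grip 59.9 0.0
[58.   1.5 50.1] [ 0.62 -0.44 -0.16]
```

View pics/w2.png

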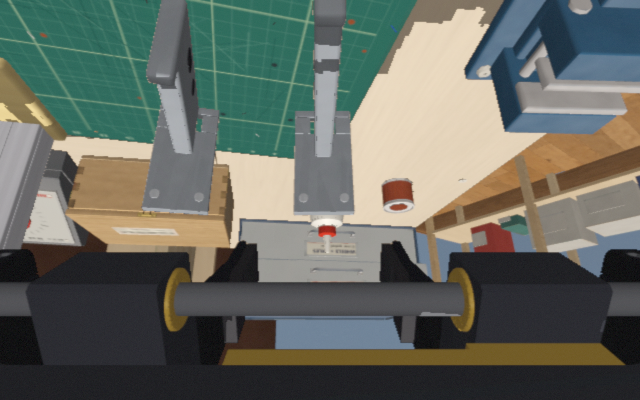

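Wrist view: the long arm's web runs straight up the picture at u≈325, centred between the fingers (318), and the spare is clear at u≈170. I descend.

Call:
move_arm([
  [8, 0, 7, 0.1, -0.1, 0, 60],
  [16, 1, 14, 0.2, -0.1, 0, 60],
  [24, 1, 21, 0.3, -0.2, -0.1, 60],
  [32, 1, 28, 0.4, -0.3, -0.1, 60],
  [40, 1, 35, 0.5, -0.4, -0.1, 60],
  [47, 1.5, 41, 0.6, -0.4, -0.2, 60],
  [53, 1.5, 46, 0.6, -0.4, -0.2, 60],
  [58, 1.5, 50, 0.6, -0.4, -0.2, 60],
])

```text
t: 8.25
tool_pos: [0.5196, 0.2193, 0.0375]
tcp_rot: [0.443, -0.043, 0.895, 0.024]
wrist_force: [-0.3, 0.4, 0.1]
grip_width: 0.691
grip_force: 0.0
```

```bash
python3 d.py 514.6 222.4 32.5 5.4 52; python3 - <<'E'
from h import *
from bench import optics
s=optics.snapshot("wrist"); cv2.imwrite("pics/w3.png",np.vstack([s["image"][:,:,::-1]]))
s2=optics.snapshot("side"); cv2.imwrite("pics/s3.png",cv2.resize(s2["image"][230:370,270:470,::-1],None,fx=4,fy=4)) 
E
```

```text
8.25 tcp [519.6 219.3  37.5] joints [ 0.12  0.5  -1.05 -3.16 -0.9   1.57] F [-0.3  0.4  0.1] T [-0.17  1.48 -0.05] grip 60.1 0.0
[ 6.8  3.5 -0.6] [ 0.33  0.69 -0.03]
```

View pics/s3.png

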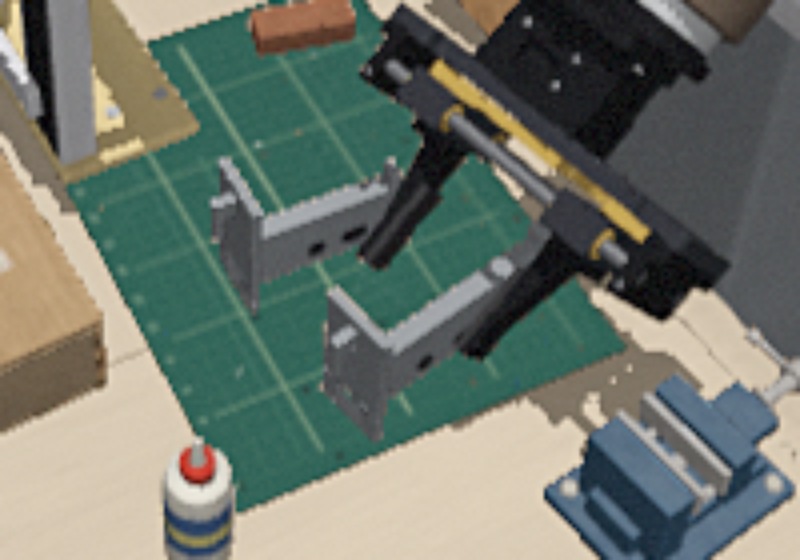

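Side crop: the fingers straddle the long arm's web mid-length (near finger tip at (480,350)), clear of the spare. A final nudge, then I close.

Call:
move_arm([
  [3, 1.5, 0, 0.1, 0.3, 0, 60],
  [6, 3.5, 0, 0.3, 0.5, 0, 60],
  [6, 3.5, 0, 0.3, 0.5, 0, 35],
  [6, 3.5, 0, 0.3, 0.5, 0, 20],
  [6, 3.5, 0, 0.3, 0.5, 0, 8],
  [6, 3.5, 0, 0.3, 0.5, 0, 8],
  [6, 3.5, 0, 0.3, 0.5, 0, 8],
  [6, 3.5, 0, 0.3, 0.5, 0, 8],
], grip_force=30)

```text
t: 9.15
tool_pos: [0.5153, 0.219, 0.0326]
tcp_rot: [0.439, -0.043, 0.897, 0.024]
wrist_force: [-1.0, 1.7, 0.7]
grip_width: 0.229
grip_force: 0.1
```

```bash
python3 d.py 514.6 222.4 112 5.4 52;
```

```text
9.15 tcp [515.3 219.   32.6] joints [ 0.12  0.51 -1.06 -3.16 -0.9   1.57] F [-1.   1.7  0.7] T [0.   1.44 0.2 ] grip 19.9 0.1
[-62.4   3.8 -49.1] [ 0.34  0.1  -0.04]
```

Call:
move_arm([
  [0, 0, 0, 0, 0, 0, 8],
  [0, 0, 0, 0, 0, 0, 8],
  [0, 0, 0, 0, 0, 0, 8],
  [0, 0, 0, 0, 0, 0, 8],
  [0, 0, 0, 0, 0, 0, 8],
  [0, 0, -1, 0, 0, 0, 8],
  [0, 0, -2, 0, 0, 0, 8],
  [0, 0, -2, 0, 0, 0, 8],
])

```text
t: 9.95
tool_pos: [0.5133, 0.2188, 0.0335]
tcp_rot: [0.438, -0.043, 0.898, 0.024]
wrist_force: [-1.0, -0.4, -0.6]
grip_width: 0.124
grip_force: 29.9
```

```bash
python3 d.py 514.6 222.4 112 5.4 52;
```

```text
9.95 tcp [513.3 218.8  33.5] joints [ 0.12  0.5  -1.06 -3.16 -0.9   1.57] F [-1.  -0.4 -0.6] T [-0.13  1.73 -0.05] grip 10.8 29.9
[-62.9   3.8 -47. ] [ 0.34  0.04 -0.05]
```

```bash
python3 - <<'E'
from plan2 import *
for p,yw in [([500,219,125],5.4),([480,200,145],5.4),([478,110,142],0),([476,4,135],-5),([476,4,126],-5),([511,1,126],-5)]:
    print(p,*ik(np.array(p)/1000,toolR(*np.radians([yw,52]))))
E
python3 d.py 480 205 145 5.4 52
```

```text
[500, 219, 125] [ 0.11  0.19 -1.   -3.16 -0.52  1.58] 3e-06
[480, 200, 145] [ 0.04  0.08 -0.99 -3.04 -0.4   1.51] 0.0
[478, 110, 142] [-0.17  0.01 -0.9  -2.63 -0.27  1.17] 0.0
[476, 4, 135] [-0.27 -0.02 -0.76 -2.08 -0.16  0.63] 1.6e-05
[476, 4, 126] [-0.32  0.01 -0.79 -2.17 -0.23  0.75] 0.0
[511, 1, 126] [-0.32  0.07 -0.74 -2.22 -0.23  0.8 ] 0.0
9.95 tcp [513.3 218.8  33.5] joints [ 0.12  0.5  -1.06 -3.16 -0.9   1.57] F [-1.  -0.4 -0.6] T [-0.13  1.73 -0.05] grip 10.8 29.9
[-66.7 -10.  -95.8] [ 0.34  0.04 -0.05]
```

Call:
move_arm([
  [-8, 0, -6, 0, 0, 0, 8],
  [-16, 0, -16, 0, 0, 0, 8],
  [-25, 0, -30, 0, 0, 0, 8],
  [-35, -2, -46, 0, 0, 0, 8],
  [-45, -4, -62, 0, 0, 0, 8],
  [-55, -6, -78, 0, 0, 0, 8],
  [-62, -8, -90, 0, 0, 0, 8],
  [-66, -10, -96, 0, 0, 0, 8],
], grip_force=45)

```text
t: 10.75
tool_pos: [0.4789, 0.2049, 0.1459]
tcp_rot: [0.439, -0.043, 0.897, 0.024]
wrist_force: [0.2, -0.5, -0.6]
grip_width: 0.116
grip_force: 44.8
```

```bash
python3 d.py 478 110 142 0 52;
```

```text
10.75 tcp [478.9 204.9 145.9] joints [ 0.08  0.08 -1.01 -3.11 -0.43  1.54] F [ 0.2 -0.5 -0.6] T [-0.1   1.77  0.07] grip 10.1 44.8
[  9.1 -94.4  -5.9] [4.61 0.16 3.3 ]
```

Call:
move_arm([
  [1, -12, -1, 0.6, 0, 0.4, 8],
  [2, -24, -2, 1.2, 0, 0.8, 8],
  [3, -35, -2, 1.7, 0.1, 1.2, 8],
  [5, -47, -3, 2.3, 0.1, 1.7, 8],
  [6, -59, -4, 2.9, 0.1, 2.1, 8],
  [7, -71, -5, 3.5, 0.1, 2.5, 8],
  [8, -83, -5, 4, 0.1, 2.9, 8],
  [9, -94, -6, 4.6, 0.2, 3.3, 8],
])

```text
t: 11.55
tool_pos: [0.478, 0.1099, 0.1404]
tcp_rot: [0.437, 0.0, 0.9, -0.0]
wrist_force: [-0.5, 0.7, -0.9]
grip_width: 0.118
grip_force: 44.8
```

```bash
python3 d.py 472 5 132 -5.05 52;
```

```text
11.55 tcp [478.  109.9 140.4] joints [-0.16  0.02 -0.93 -2.71 -0.31  1.25] F [-0.5  0.7 -0.9] T [0.04 1.72 0.04] grip 10.2 44.8
[  10.3 -104.9    0.5] [ 3.94 -0.19  3.1 ]
```

Call:
move_arm([
  [1, -13, 0, 0.5, 0, 0.4, 8],
  [2, -26, 0, 1, 0, 0.8, 8],
  [4, -39, 0, 1.5, 0, 1.2, 8],
  [5, -52, 0, 2, -0.1, 1.6, 8],
  [6, -65, 0, 2.5, -0.1, 2, 8],
  [8, -78, 0, 3, -0.1, 2.4, 8],
  [9, -91, 0, 3.5, -0.2, 2.8, 8],
  [10, -105, 0.5, 4, -0.2, 3.1, 8],
])

```text
t: 12.35
tool_pos: [0.472, 0.005, 0.1322]
tcp_rot: [0.438, 0.04, 0.898, -0.02]
wrist_force: [0.7, 0.2, -1.3]
grip_width: 0.117
grip_force: 44.8
```

```bash
python3 d.py 472 5 132 -5.05 52; cat > meas.py <<'E'
# compare held arm with the hanging right arm (rack frame, mm) in scene and side views
import sys
from h import *
from bench import optics
ox,oy,oz,yw=map(float,sys.argv[1:5]); tag=sys.argv[5]
yr=np.radians(-5.05); L=np.array([577.5,-4.5]); fr=lambda p:np.c_[(p[:,:2]*1000-L)@rot(yr),p[:,2]*1000]
for n in ["scene","side"]:
    s=optics.snapshot(n); pickle.dump(s,open(f"{n}_{tag}.pkl","wb")); w=cloud(s)
    q=fr(w[np.isfinite(w[...,2])])
    for nm,c,z in [("held",(fr(np.array([[ox/1000,oy/1000,0]]))[0,:2]),oz),("right",np.array([-13,-130.5]),75)]:
        r=q-np.r_[c,z]
        for lab,lo,hi in [("face",8,34),("top",37,46)]:
            m=(r[:,0]>-118)&(r[:,0]<-10)&(abs(r[:,1])<16)&(r[:,2]>lo)&(r[:,2]<hi)
            if lab=="face":
                m&=(r[:,0]>-30)|(r[:,0]<-80) if nm=="held" else True
            if m.sum()<15: print(n,nm,lab,"few",m.sum()); continue
            l=cv2.fitLine(q[m][:,:2].astype(np.float32),cv2.DIST_HUBER,0,.01,.01).ravel(); k=l[1]/l[0]
            print(n,nm,lab,m.sum(),"yaw rel rack",round(np.degrees(np.arctan(k)),2),"y at plate",round(l[3]+k*(c[0]-3-l[2]),1),end=" ")
            if lab=="top":
                kz=cv2.fitLine(q[m][:,[0,2]].astype(np.float32),cv2.DIST_HUBER,0,.01,.01).ravel(); print("topz@-60",round(kz[3]+kz[1]/kz[0]*(c[0]-60-kz[2]),1),"pitch",round(np.degrees(np.arctan(kz[1]/kz[0])),2),end="")
            print()
        m=(r[:,0]>-25)&(r[:,0]<10)&(abs(r[:,1])<18)&(abs(r[:,1])>9)&(r[:,2]>5)&(r[:,2]<78)
        if m.sum()>15: print("   plate x 5/50/95",np.percentile(q[m][:,0],[5,50,95]).round(1))
        m=(r[:,0]>-20)&(r[:,0]<10)&(abs(r[:,1])<30)&(r[:,2]>50)&(r[:,2]<95)
        if m.sum()>15: print("   plate y",np.percentile(q[m][:,1],[3,97]).round(1),"ztop",np.percentile(q[m][:,2],[97,99]).round(1))
        m=(r[:,0]<-100)&(r[:,0]>-150)&(abs(r[:,1])<14)&(r[:,2]>5)&(r[:,2]<60)
        if m.sum()>15: print("   nose x",np.percentile(q[m][:,0],[1,4]).round(1))
E
python3 - <<'E'
from h import *
Rt=toolR(*np.radians([-5.05,52])); t=np.array([472,5,132]); g=t-Rt.apply([0,0,18.7]); o=g-R.from_euler('z',-5.05,degrees=True).apply([-48,0,42]); print(o)
E
```

```text
12.35 tcp [472.    5.  132.2] joints [-0.3  -0.01 -0.8  -2.17 -0.2   0.75] F [ 0.7  0.2 -1.3] T [ 0.24  1.77 -0.  ] grip 10.2 44.8
[ 0.2 -0.   0.1] [-0.04  0.02 -0.02]
[505.13507597   2.07191712 101.51286959]
```

```bash
python3 meas.py 505.1 2.1 101.5 -5.05 a; python3 - <<'E'
from h import *
a=pickle.load(open("scene_a.pkl","rb"))["image"][130:300,250:430,::-1]
b=pickle.load(open("side_a.pkl","rb"))["image"][70:290,220:390,::-1]
cv2.imwrite("pics/a.png",np.hstack([cv2.resize(a,(420,397)),cv2.resize(b,(307,397))]))
E
```

```text
scene held face 38 yaw rel rack -1.1 y at plate -5.8 
scene held top 39 yaw rel rack -21.84 y at plate -9.4 topz@-60 144.1 pitch -2.09
   plate x 5/50/95 [-80.6 -78.9 -76.9]
   plate y [-25.1  14.8] ztop [184.6 185. ]
   nose x [-204.4 -203.8]
scene right face 349 yaw rel rack 0.05 y at plate -136.9 
scene right top 218 yaw rel rack -0.38 y at plate -132.8 topz@-60 114.1 pitch 0.08
   plate x 5/50/95 [-19.6 -17.7 -15.7]
   plate y [-153.  -112.7] ztop [168.5 169.4]
   nose x [-142.9 -142.3]
side held face 216 yaw rel rack -0.54 y at plate 5.8 
side held top 157 yaw rel rack -1.03 y at plate 2.4 topz@-60 142.4 pitch 0.78
   plate x 5/50/95 [-76.8 -71.6 -70.2]
   plate y [-24.6  17.3] ztop [185.  186.1]
   nose x [-198.3 -197.8]
side right face 189 yaw rel rack 0.04 y at plate -124.3 
side right top 87 yaw rel rack -1.11 y at plate -129.9 topz@-60 114.4 pitch 0.27
   plate y [-114.4 -106.6] ztop [167.2 168.1]
   nose x [-140.4 -139.1]
```

View pics/a.png

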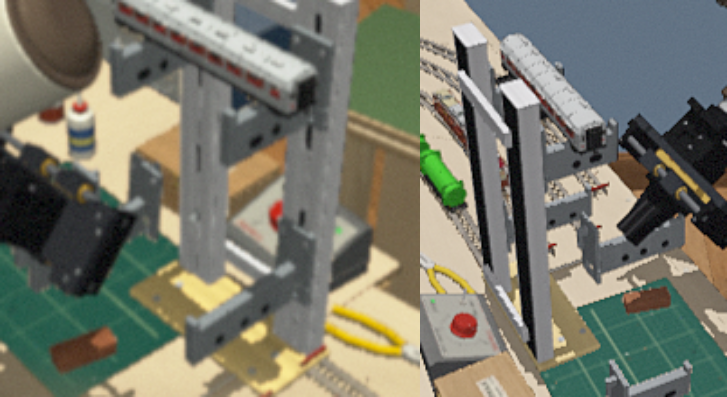

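Both views: the held arm is level in front of the rack (plate at about (145,195) left panel, (590,245) right panel), heading for the empty slot. I check roll, yaw and height more closely from the saved data.

```bash
cat > roll.py <<'E'
import sys
from h import *
tag=sys.argv[1]; ox,oy,oz=map(float,sys.argv[2:5])
yr=np.radians(-5.05); L=np.array([577.5,-4.5]); fr=lambda p:np.c_[(p[:,:2]*1000-L)@rot(yr),p[:,2]*1000]
H=fr(np.array([[ox/1000,oy/1000,0]]))[0]
def line(x,y,at): 
    l=cv2.fitLine(np.c_[x,y].astype(np.float32),cv2.DIST_HUBER,0,.01,.01).ravel(); k=l[1]/l[0]; return round(float(np.degrees(np.arctan(k))),2),round(float(l[3]+k*(at-l[2])),1)
for n in ["scene","side"]:
    w=cloud(pickle.load(open(f"{n}_{tag}.pkl","rb"))); q=fr(w[np.isfinite(w[...,2])])
    for nm,c in [("held",[H[0],H[1],oz]),("right",[-13,-130.5,75])]:
        r=q-c
        m=(r[:,0]>-120)&(r[:,0]<-12)&(abs(r[:,1])<14)&(r[:,2]>4)&(r[:,2]<34)
        if nm=="held": m&=(r[:,0]>-25)|(r[:,0]<-85)
        f=r[m]; sgn=1 if n=="side" else -1; f=f[f[:,1]*sgn>0]
        if len(f)>15:
            A=np.c_[f[:,0]+60,f[:,2]-20,np.ones(len(f))]; x=np.linalg.lstsq(A,f[:,1],rcond=None)[0]; print(n,nm,"webface yaw,roll deg",np.degrees(x[:2]).round(2),"y",x[2].round(1),len(f))
        m=(r[:,0]>-14)&(r[:,0]<9)&(abs(r[:,1])<32)&(r[:,2]>3)&(r[:,2]<92); p=r[m]
        zs=[(z,*np.percentile(p[(p[:,2]>z)&(p[:,2]<z+12)][:,1],[3,97]).round(1)) for z in (5,20,45,57,69) if ((p[:,2]>z)&(p[:,2]<z+12)).sum()>5]
        print("   edges by z",[tuple(float(v) for v in t) for t in zs],"zmax",np.percentile(p[:,2],[98,99.5]).round(1))
E
python3 roll.py a 505.1 2.1 101.5
```

```text
scene held webface yaw,roll deg [-0.75 -5.72] y -5.3 51
   edges by z [(5.0, -18.6, -2.7), (20.0, -19.7, -3.7), (45.0, -22.6, 14.9), (57.0, -25.0, 15.5), (69.0, -25.5, 11.0)] zmax [83.  83.6]
scene right webface yaw,roll deg [0.12 0.39] y -6.5 401
   edges by z [(5.0, -23.1, -3.3), (20.0, -23.0, 16.2), (45.0, -22.6, 17.4), (57.0, -22.5, 16.8), (69.0, -22.2, 17.6)] zmax [90.4 91.5]
side held webface yaw,roll deg [-0.48 -5.32] y 6.3 205
   edges by z [(5.0, -15.7, 22.1), (20.0, -15.9, 20.3), (45.0, -13.3, 18.6), (57.0, -20.5, 17.0), (69.0, -25.2, 15.0)] zmax [83.3 84.5]
side right webface yaw,roll deg [-0.03  0.43] y 5.9 212
   edges by z [(5.0, 4.9, 24.4), (20.0, 5.7, 23.3), (45.0, 18.4, 24.3), (57.0, 18.3, 23.5), (69.0, 14.8, 24.0)] zmax [87.9 91. ]
```

The held arm is rolled about 5.9° (its top towards the right) and yawed −0.7°. I compute a correcting move to just in front of the slot.

```bash
cat > corr.py <<'E'
# held arm pose rel. seat (mm; roll,pitch,yaw deg) -> desired pose; prints tool-frame delta. usage: x y z r p y  X Y Z R P Y
import sys
from plan2 import *
from bench import status
a=list(map(float,sys.argv[1:])); st=status.get_state()
q=st["tcp_rot"]; Rc=R.from_quat([q[1],q[2],q[3],q[0]]); Rr=R.from_euler('z',-5.05,degrees=True)
seat=np.r_[np.array([577.5,-4.5])+rot(np.radians(-5.05))@[-12,-.6],75.]
h=seat+Rr.apply(a[:3]); Rh=Rr*R.from_euler('ZYX',[a[5],a[4],a[3]],degrees=True)
d=seat+Rr.apply(a[6:9]); Rd=Rr*R.from_euler('ZYX',[a[11],a[10],a[9]],degrees=True)
D_=Rd*Rh.inv(); Rn=D_*Rc; tn=d+D_.apply(st["tool_pos"]*1000-h)
print("cur",(st["tool_pos"]*1000).round(1),"new tcp",tn.round(1),"q",Rn.as_quat().round(4).tolist(),"rows shift",Rc.inv().apply(tn-st["tool_pos"]*1000).round(1),"rot",(Rc.inv()*Rn).as_rotvec(degrees=True).round(2))
print("ik",*ik(tn/1000,Rn),"F",st["wrist_force"].round(1),"T",st["torque"].round(2))
E
python3 corr.py -61 2.6 29 5.9 -0.5 -0.7 -32 0 18.5 0 0 0;python3 corr.py -61 2.6 29 5.9 -0.5 -0.7 0 0 18.5 0 0 0;python3 corr.py -61 2.6 29 5.9 -0.5 -0.7 0 0 0 0 0 0
```

```text
cur [472.7   4.9 132.7] new tcp [501.9   2.3 122.5] q [0.0118, 0.8997, -0.0634, 0.4318] rows shift [-10.    0.   29.3] rot [ 3.09  0.53 -5.07]
ik [-0.4   0.08 -0.87 -2.52 -0.32  1.25] 0.0 F [ 0.2  0.9 -0.9] T [0.22 1.73 0.06]
cur [472.7   4.9 132.7] new tcp [ 5.338e+02 -5.000e-01  1.225e+02] q [0.0118, 0.8997, -0.0634, 0.4318] rows shift [-29.7   0.   54.6] rot [ 3.09  0.53 -5.07]
ik [-0.38  0.13 -0.82 -2.57 -0.32  1.29] 0.0 F [ 0.2  0.9 -0.9] T [0.22 1.73 0.06]
cur [472.7   4.9 132.7] new tcp [ 5.338e+02 -5.000e-01  1.040e+02] q [0.0118, 0.8997, -0.0634, 0.4318] rows shift [-15.1   0.1  65.9] rot [ 3.09  0.53 -5.07]
ik [-0.41  0.2  -0.88 -2.67 -0.44  1.43] 0.0 F [ 0.2  0.9 -0.9] T [0.22 1.73 0.06]
```

Call:
move_arm([
  [-1, 0, 4, 0.4, 0.1, -0.7, 8],
  [-3, 0, 8, 0.8, 0.1, -1.4, 8],
  [-4, 0, 12, 1.2, 0.2, -2.1, 8],
  [-6, 0, 16, 1.6, 0.3, -2.8, 8],
  [-8, 0, 21, 2.1, 0.4, -3.5, 8],
  [-9, 0, 26, 2.6, 0.5, -4.3, 8],
  [-10, 0, 29.3, 3.1, 0.5, -5.1, 8],
  [-10, 0, 29.3, 3.1, 0.5, -5.1, 8],
])

```text
t: 13.25
tool_pos: [0.5013, 0.0032, 0.1216]
tcp_rot: [0.431, 0.012, 0.9, -0.063]
wrist_force: [-0.7, -0.4, -1.1]
grip_width: 0.116
grip_force: 44.9
```

```bash
python3 d.py; O=$(python3 -c "
from h import *
s=np.array([577.5,-4.5])+rot(np.radians(-5.05))@[-12-32,-.6]; print(*s.round(1),93.5)"); echo $O; python3 meas.py $O -5.05 b | grep -v right; python3 roll.py b $O
```

```text
13.25 tcp [501.3   3.2 121.6] joints [-0.4   0.09 -0.9  -2.59 -0.36  1.32] F [-0.7 -0.4 -1.1] T [ 0.36  1.75 -0.04] grip 10.1 44.9
533.6 -1.2 93.5
scene held face 79 yaw rel rack 0.52 y at plate -5.0 
scene held top few 6
   plate x 5/50/95 [-51.4 -49.1 -43.9]
   plate y [-19.6  17.9] ztop [173.3 173.7]
   nose x [-175.3 -174.6]
   plate x 5/50/95 [-19.2 -17.4 -15.5]
   plate y [-153.4 -112.4] ztop [168.2 169.6]
   nose x [-142.7 -142.3]
side held face 196 yaw rel rack 0.18 y at plate 7.1 
side held top 103 yaw rel rack -1.76 y at plate 2.6 topz@-60 132.9 pitch -0.19
   plate x 5/50/95 [-61.  -42.3 -41.4]
   plate y [-17.8  22.1] ztop [173.8 174.7]
   nose x [-171.7 -170.2]
   plate y [-115.9 -106.4] ztop [167.4 167.8]
   nose x [-139.7 -138.9]
scene held webface yaw,roll deg [ 0.45 -0.62] y -4.9 90
   edges by z [(5.0, -19.3, -3.0), (20.0, -19.7, -3.4), (45.0, -19.2, 17.7), (57.0, -19.0, 16.4), (69.0, -18.8, 20.4)] zmax [79.7 80.2]
scene right webface yaw,roll deg [ 0.17 -0.15] y -6.5 401
   edges by z [(5.0, -22.9, -3.4), (20.0, -23.7, 17.4), (45.0, -22.5, 17.4), (57.0, -23.0, 17.9), (69.0, -23.2, 17.8)] zmax [90.1 91.5]
side held webface yaw,roll deg [ 0.27 -0.29] y 7.6 187
   edges by z [(5.0, -15.8, 22.8), (20.0, -11.8, 23.0), (45.0, -5.5, 23.0), (57.0, -17.8, 21.8), (69.0, -16.7, 22.1)] zmax [80.2 81.1]
side right webface yaw,roll deg [ 0.39 -0.09] y 6.4 229
   edges by z [(5.0, 4.5, 23.6), (20.0, 4.6, 22.2), (45.0, 17.3, 24.0), (57.0, 18.6, 24.4), (69.0, 11.7, 23.7)] zmax [89.  90.6]
```

```bash
python3 corr.py -32 1.1 19 -0.2 0 0.1 -10 0 18.5 0 0 0;python3 corr.py -32 1.1 19 -.2 0 0.1 -32 0 18.5 0 0 0
```

```text
cur [501.6   3.1 122.2] new tcp [5.234e+02 1.000e-01 1.218e+02] q [0.0133, 0.8998, -0.0616, 0.4318] rows shift [-13.2  -1.4  17.6] rot [-0.05  0.01  0.22]
ik [-0.39  0.12 -0.83 -2.55 -0.32  1.27] 0.0 F [ 0.7 -0.6 -0.9] T [0.3  1.74 0.03]
cur [501.6   3.1 122.2] new tcp [501.5   2.  121.8] q [0.0133, 0.8998, -0.0616, 0.4318] rows shift [ 0.5 -1.1  0.4] rot [-0.05  0.01  0.22]
ik [-0.4   0.08 -0.86 -2.51 -0.32  1.24] 0.0 F [ 0.7 -0.6 -0.9] T [0.3  1.74 0.03]
```

Call:
move_arm([
  [0.5, -1.1, 0.4, 0, 0, 0.2, 8],
  [0.5, -1.1, 0.4, 0, 0, 0.2, 8],
  [-2, -1.2, 3.5, 0, 0, 0.2, 8],
  [-5, -1.2, 7, 0, 0, 0.2, 8],
  [-8, -1.3, 11, 0, 0, 0.2, 8],
  [-11, -1.3, 14.5, 0, 0, 0.2, 8],
  [-13.2, -1.4, 17.6, 0, 0, 0.2, 8],
  [-13.2, -1.4, 17.6, 0, 0, 0.2, 8],
])

```text
t: 14.15
tool_pos: [0.5245, -0.0004, 0.1221]
tcp_rot: [0.432, 0.013, 0.899, -0.062]
wrist_force: [0.3, -0.5, -1.3]
grip_width: 0.119
grip_force: 44.9
```

```bash
O=$(python3 -c "
from h import *
s=np.array([577.5,-4.5])+rot(np.radians(-5.05))@[-12-10,-.6]; print(*s.round(1),93.5)"); python3 meas.py $O -5.05 c | grep -v right; python3 roll.py c $O;  python3 corr.py -10 0 18.5 0 0 0 -1 0 18.5 0 0 0; python3 - <<'E'
from h import *
a=pickle.load(open("scene_c.pkl","rb"))["image"][160:280,290:410,::-1]
b=pickle.load(open("side_c.pkl","rb"))["image"][130:290,240:360,::-1]
cv2.imwrite("pics/c.png",np.hstack([cv2.resize(a,(440,440)),cv2.resize(b,(330,440))]))
E
```

```text
scene held face 81 yaw rel rack 0.21 y at plate -6.5 
scene held top few 4
   plate x 5/50/95 [-27.9 -25.7 -12.5]
   plate y [-22.5  17.3] ztop [186.2 187.3]
   nose x [-151.5 -151. ]
   plate x 5/50/95 [-19.2 -17.4 -15.7]
   plate y [-153.1 -112.4] ztop [168.3 169.2]
   nose x [-142.7 -142.1]
side held face 204 yaw rel rack 0.17 y at plate 6.0 
side held top 124 yaw rel rack -1.55 y at plate 2.3 topz@-60 133.1 pitch 0.27
   plate x 5/50/95 [-22.6 -19.4 -18.5]
   plate y [-0.6 21.2] ztop [174.2 175.1]
   nose x [-148.8 -146.8]
   plate y [-114.3 -106.4] ztop [168.1 169. ]
   nose x [-139.8 -139.1]
scene held webface yaw,roll deg [ 0.16 -0.97] y -6.2 92
   edges by z [(5.0, -20.8, -3.1), (20.0, -20.3, -4.5), (45.0, -20.7, 17.7), (57.0, -21.9, 17.5), (69.0, -21.6, 17.8)] zmax [80.5 86.7]
scene right webface yaw,roll deg [0.13 0.65] y -6.5 392
   edges by z [(5.0, -23.1, -2.3), (20.0, -23.0, 17.0), (45.0, -23.3, 17.6), (57.0, -22.1, 16.8), (69.0, -22.3, 18.1)] zmax [89.6 90.9]
side held webface yaw,roll deg [ 0.13 -1.18] y 6.3 202
   edges by z [(5.0, -6.2, 21.4), (20.0, 2.5, 21.6), (45.0, 0.8, 22.1), (57.0, 1.4, 21.3), (69.0, -4.1, 21.7)] zmax [80.2 81.5]
side right webface yaw,roll deg [ 0.1  -0.72] y 6.0 225
   edges by z [(5.0, 5.0, 24.0), (20.0, 5.4, 24.3), (45.0, 18.3, 23.8), (57.0, 18.8, 24.3), (69.0, 13.4, 23.2)] zmax [87.8 90.2]
cur [ 5.238e+02 -2.000e-01  1.219e+02] new tcp [532.7  -1.  121.9] q [0.0132, 0.8996, -0.0623, 0.432] rows shift [-5.6 -0.1  7.1] rot [0. 0. 0.]
ik [-0.38  0.13 -0.82 -2.57 -0.32  1.29] 0.0 F [ 0.1  0.9 -1.5] T [0.33 1.75 0.  ]
```

View pics/c.png

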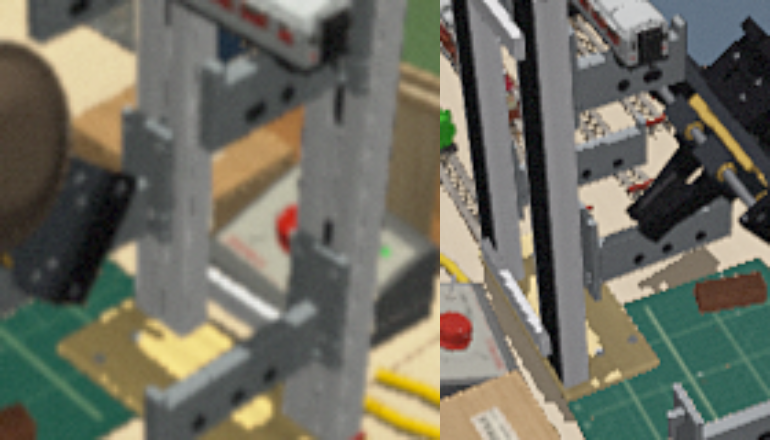

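Picture: the hook is entering the left upright's slot (plate at (150,185) left panel, (592,250) right panel) with no contact force. I push on about 8 mm.

Call:
move_arm([
  [0, -0.2, 1.2, 0, 0, 0, 8],
  [-0.7, -0.3, 2.1, 0, 0, 0, 8],
  [-1.4, -0.3, 3, 0, 0, 0, 8],
  [-2.1, -0.3, 4, 0, 0, 0, 8],
  [-2.8, -0.3, 5, 0, 0, 0, 8],
  [-3.6, -0.3, 6, 0, 0, 0, 8],
  [-4.2, -0.3, 6.9, 0, 0, 0, 8],
  [-4.2, -0.3, 6.9, 0, 0, 0, 8],
])

```text
t: 15.05
tool_pos: [0.532, -0.0013, 0.1212]
tcp_rot: [0.432, 0.013, 0.899, -0.062]
wrist_force: [0.8, -0.5, -1.0]
grip_width: 0.116
grip_force: 44.9
```

```bash
python3 corr.py -0.7 0 18.5 0 0 0 -0.7 0 10 0 0 0;  O=$(python3 -c "
from h import *
s=np.array([577.5,-4.5])+rot(np.radians(-5.05))@[-12-1,-.6]; print(*s.round(1),93.5)"); python3 meas.py $O -5.05 d | grep -E "nose|plate x|topz"
```

```text
cur [532.   -1.3 121.2] new tcp [532.   -1.3 112.7] q [0.0133, 0.8995, -0.0623, 0.4323] rows shift [6.6 0.9 5.3] rot [0. 0. 0.]
ik [-0.4   0.17 -0.85 -2.62 -0.39  1.36] 0.0 F [ 0.8 -0.5 -1. ] T [0.37 1.68 0.01]
   plate x 5/50/95 [-20.3 -18.3 -15.6]
   nose x [-144.1 -143.7]
scene right top 218 yaw rel rack 0.42 y at plate -131.9 topz@-60 114.0 pitch 0.3
   plate x 5/50/95 [-19.7 -17.7 -15.6]
   nose x [-142.7 -142.1]
side held top 119 yaw rel rack -2.52 y at plate 0.6 topz@-60 132.8 pitch -0.15
   nose x [-139.2 -138.6]
side right top 89 yaw rel rack -1.17 y at plate -130.9 topz@-60 113.8 pitch -0.44
   nose x [-139.9 -139.4]
```

Call:
move_arm([
  [-0.3, 0, 0.4, 0, 0, 0, 8],
  [0.8, 0.1, 1.2, 0, 0, 0, 8],
  [2, 0.3, 2.1, 0, 0, 0, 8],
  [3.2, 0.4, 3.1, 0, 0, 0, 8],
  [4.4, 0.6, 4, 0, 0, 0, 8],
  [5.6, 0.8, 5, 0, 0, 0, 8],
  [6.7, 0.9, 5.9, 0, 0, 0, 8],
  [6.7, 0.9, 5.9, 0, 0, 0, 8],
])

```text
t: 15.95
tool_pos: [0.5283, -0.0, 0.1098]
tcp_rot: [0.429, 0.013, 0.901, -0.062]
wrist_force: [-14.0, -1.0, 8.5]
grip_width: 0.118
grip_force: 45.1
```

```bash
python3 d.py
```

```text
15.95 tcp [528.3  -0.  109.8] joints [-0.39  0.17 -0.89 -2.67 -0.42  1.41] F [-14.   -1.    8.5] T [-0.08  2.25 -0.69] grip 10.3 45.1
```

```bash
 O=$(python3 -c "
from h import *
s=np.array([577.5,-4.5])+rot(np.radians(-5.05))@[-12-1,-.6]; print(*s.round(1),83)"); python3 meas.py $O -5.05 e | grep -v "few"; python3 roll.py e $O | grep webf; python3 corr.py -0.7 0 8 0 0 0 0 0 -1 0 0 0
```

```text
scene held face 68 yaw rel rack -0.26 y at plate -6.6 
scene held top 20 yaw rel rack -80.23 y at plate -64.2 topz@-60 150.8 pitch -28.44
   plate x 5/50/95 [-28.4 -22.  -10.5]
   plate y [-23.4  18.5] ztop [175.4 177.3]
   nose x [-144.9 -144.6]
scene right face 349 yaw rel rack 0.09 y at plate -137.0 
scene right top 221 yaw rel rack 0.17 y at plate -132.5 topz@-60 113.9 pitch -0.07
   plate x 5/50/95 [-19.5 -17.4 -15.6]
   plate y [-153.2 -112.9] ztop [167.5 169.5]
   nose x [-143.  -142.3]
side held face 209 yaw rel rack 0.0 y at plate 5.9 
side held top 106 yaw rel rack -14.75 y at plate -4.4 topz@-60 124.6 pitch -0.53
   plate x 5/50/95 [-20.  -17.4 -13.3]
   plate y [-4.2 23. ] ztop [172.3 175.4]
   nose x [-143.1 -141.7]
side right face 196 yaw rel rack 0.13 y at plate -124.4 
side right top 91 yaw rel rack -0.56 y at plate -129.1 topz@-60 114.2 pitch -0.14
   plate y [-116.2 -106.8] ztop [167.1 168.6]
   nose x [-140.3 -138.9]
scene held webface yaw,roll deg [-0.14 -1.46] y -5.8 66
scene right webface yaw,roll deg [0.11 0.35] y -6.5 401
side held webface yaw,roll deg [-0.   -1.61] y 6.6 190
side right webface yaw,roll deg [ 0.1  -1.26] y 6.0 227
cur [ 5.284e+02 -1.000e-01  1.099e+02] new tcp [ 5.291e+02 -1.000e-01  1.009e+02] q [0.0126, 0.9009, -0.0619, 0.4293] rows shift [6.5 0.9 6.2] rot [0. 0. 0.]
ik [-0.41  0.2  -0.89 -2.66 -0.45  1.42] 0.0 F [-13.8  -1.1   7.8] T [-0.08  2.24 -0.68]
```

On the catch slope, hooked, about 10 mm high as expected. Now I press down with a little forward push.

Call:
move_arm([
  [-0.6, 0, 0.8, 0, 0, 0, 8],
  [-1.2, 0, 1.6, 0, 0, 0, 8],
  [-0.4, 0.1, 2.6, 0, 0, 0, 8],
  [0.4, 0.2, 3.4, 0, 0, 0, 8],
  [1.2, 0.4, 4.3, 0, 0, 0, 8],
  [2, 0.5, 5.2, 0, 0, 0, 8],
  [2.8, 0.6, 6.1, 0, 0, 0, 8],
  [2.8, 0.6, 6.1, 0, 0, 0, 8],
])

```text
t: 16.85
tool_pos: [0.5254, 0.0013, 0.0994]
tcp_rot: [0.423, 0.012, 0.904, -0.061]
wrist_force: [-26.0, -1.2, 10.7]
grip_width: 0.118
grip_force: 45.9
```

```bash
python3 d.py
```

```text
16.85 tcp [525.4   1.3  99.4] joints [-0.4   0.2  -0.91 -2.7  -0.44  1.45] F [-26.   -1.2  10.7] T [-0.6   4.01 -1.61] grip 10.3 45.9
```

```bash
 O=$(python3 -c "
from h import *
s=np.array([577.5,-4.5])+rot(np.radians(-5.05))@[-12-1,-.6]; print(*s.round(1),78)"); python3 meas.py $O -5.05 f | grep -v "few"; python3 - <<'E'
from h import *
a=pickle.load(open("scene_f.pkl","rb"))["image"][160:280,290:410,::-1]
b=pickle.load(open("side_f.pkl","rb"))["image"][130:290,240:360,::-1]
cv2.imwrite("pics/f.png",np.hstack([cv2.resize(a,(440,440)),cv2.resize(b,(330,440))]))
E
```

```text
scene held face 55 yaw rel rack -2.0 y at plate -6.8 
scene held top 35 yaw rel rack -72.1 y at plate -50.6 topz@-60 125.2 pitch -5.03
   plate x 5/50/95 [-35.5 -19.2 -10.2]
   plate y [-24.4  18.7] ztop [172.1 172.8]
scene right face 354 yaw rel rack 0.04 y at plate -136.9 
scene right top 204 yaw rel rack 0.15 y at plate -132.3 topz@-60 113.8 pitch 0.21
   plate x 5/50/95 [-19.1 -17.5 -15.6]
   plate y [-153.4 -112.4] ztop [167.9 169.2]
   nose x [-143.  -142.4]
side held face 144 yaw rel rack 0.02 y at plate 6.8 
side held top 90 yaw rel rack 13.67 y at plate 12.0 topz@-60 120.3 pitch -4.42
   plate x 5/50/95 [-30.9 -24.1 -15.9]
   plate y [-14.1  22.7] ztop [166.4 170.3]
   nose x [-147.2 -145. ]
side right face 201 yaw rel rack 0.02 y at plate -124.7 
side right top 90 yaw rel rack 0.02 y at plate -128.9 topz@-60 114.4 pitch 0.49
   plate y [-112.5 -105.9] ztop [166.8 167.4]
   nose x [-140.3 -138.7]
```

View pics/f.png

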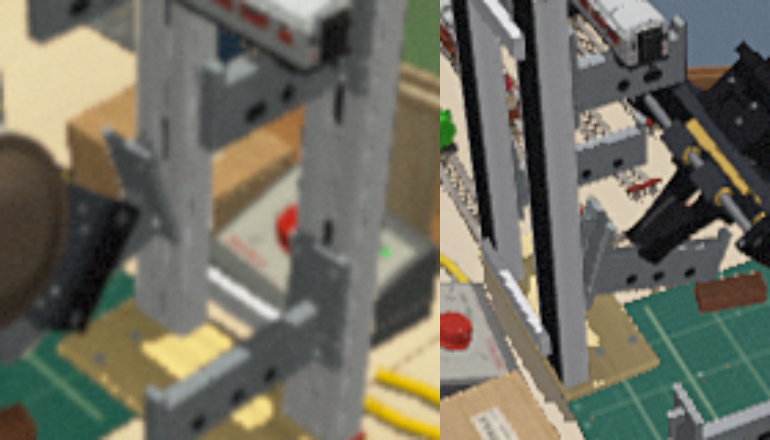

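The lug did not fully pass the wall: it caught, and the arm pitched nose-down in the grip. I back out along the same path to the raised pose.

Call:
move_arm([
  [-1.4, -0.3, -3, 0, 0, 0, 8],
  [-2.8, -0.6, -6.1, 0, 0, 0, 8],
  [-4.2, -0.8, -7.4, 0, 0, 0, 8],
  [-5.6, -1, -8.6, 0, 0, 0, 8],
  [-7, -1.2, -9.8, 0, 0, 0, 8],
  [-8.4, -1.4, -11, 0, 0, 0, 8],
  [-9.5, -1.5, -12, 0, 0, 0, 8],
  [-9.5, -1.5, -12, 0, 0, 0, 8],
])

```text
t: 17.75
tool_pos: [0.532, -0.0013, 0.1215]
tcp_rot: [0.432, 0.013, 0.899, -0.062]
wrist_force: [-2.1, 0.2, -1.5]
grip_width: 0.117
grip_force: 44.9
```

```bash
python3 d.py; cat > pose.py <<'E'
# plate/web pitch of the held arm: prints web centre-line & plate line in rack x-z plane (rel. seat guess)
import sys
from h import *
from bench import optics
tag=sys.argv[1]; yr=np.radians(-5.05); L=np.array([577.5,-4.5])
for n in ["scene","side"]:
    s=optics.snapshot(n); pickle.dump(s,open(f"{n}_{tag}.pkl","wb")); w=cloud(s); im=s["image"].astype(int); g=(im.max(-1)-im.min(-1)<30)&(im.max(-1)>75)&np.isfinite(w[...,2])
    p=w[g]; q=np.c_[(p[:,:2]*1000-L)@rot(yr)-[-12.5,-.5],p[:,2]*1000]
    for nm,y0 in [("held",0),("right",-130)]:
        r=q-[0,y0,75]
        top=[]; bot=[]
        sl=r[(abs(r[:,1])<9)&(r[:,2]>-45)&(r[:,2]<75)]
        for x in range(-150,-8,6):
            b=sl[(sl[:,0]>x)&(sl[:,0]<x+6)]
            if len(b)>3: top.append((x+3,round(float(np.percentile(b[:,2],96)))));bot.append((x+3,round(float(b[:,2].min()))))
        pl=r[(abs(r[:,1])<19)&(abs(r[:,1])>9)&(r[:,0]>-60)&(r[:,0]<4)&(r[:,2]>-20)&(r[:,2]<120)]
        fr=[(z,float(np.percentile(pl[(pl[:,2]>z)&(pl[:,2]<z+10)][:,0],10).round(1))) for z in range(-15,115,10) if ((pl[:,2]>z)&(pl[:,2]<z+10)).sum()>3]
        print(n,nm,"webtop",top,"\n   plate front by z",fr)
E
python3 pose.py g
```

```text
17.75 tcp [532.   -1.3 121.5] joints [-0.38  0.14 -0.85 -2.63 -0.36  1.35] F [-2.1  0.2 -1.5] T [ 0.4   2.22 -0.09] grip 10.1 44.9
scene held webtop [(-129, 60), (-123, 54), (-117, 51), (-111, 36), (-105, 25), (-99, 21), (-33, 26), (-27, 37), (-21, 47), (-15, 50), (-9, 68)] 
   plate front by z [(-15, -1.3), (-5, -0.2), (5, -1.4), (15, -6.2), (25, -18.5), (35, -7.0), (45, -12.4), (55, -7.2), (65, -8.0), (75, -7.4), (85, -9.9), (95, -7.8), (105, -0.2)]
scene right webtop [(-129, 48), (-123, 50), (-117, 40), (-111, 40), (-105, 41), (-99, 39), (-93, 40), (-87, 41), (-81, 40), (-75, 40), (-69, 40), (-63, 40), (-57, 40), (-51, 41), (-45, 41), (-39, 40), (-33, 40), (-27, 40), (-21, 39), (-15, 40), (-9, 65)] 
   plate front by z [(-15, -0.0), (-5, -5.6), (5, -6.4), (15, -5.8), (25, -6.1), (35, -6.6), (45, -6.3), (55, -5.6), (65, -6.4), (75, -5.6), (85, -0.7), (95, -0.7), (105, -0.3)]
side held webtop [(-129, 48), (-123, 55), (-117, 56), (-111, 54), (-105, 55), (-99, 55), (-93, 55), (-87, 53), (-81, 50), (-75, 49), (-69, 47), (-63, 42), (-57, 43), (-51, 51), (-45, 58), (-39, 58), (-33, 59), (-27, 59), (-21, 60), (-15, 59)] 
   plate front by z [(25, -3.6), (35, -1.9), (45, -1.4), (95, -5.8)]
side right webtop [(-129, 48), (-123, 50), (-117, 39), (-111, 40), (-105, 41), (-99, 41), (-93, 41), (-87, 40), (-81, 40), (-75, 40), (-69, 40), (-63, 40), (-15, 42), (-9, 40)] 
   plate front by z [(65, -3.4), (75, -2.4)]
```

```bash
python3 corr.py -0.2 0 18.5 0 -3 0 0.8 0 18.5 0 0.3 0
```

```text
cur [531.9  -1.3 121.2] new tcp [534.5  -1.5 123.1] q [0.0126, 0.9117, -0.0604, 0.4062] rows shift [-3.1 -0.2  0.9] rot [-0.28  3.28 -0.18]
ik [-0.31  0.11 -0.73 -2.43 -0.16  1.1 ] 9.3e-05 F [-2.1  0.3 -0.4] T [ 0.38  2.21 -0.15]
```

```bash
for a in "0.5 0 17.5 0 0 0" "0.8 0 17 0 -0.5 0" "0.8 0 17 0 -1 0"; do python3 corr.py -0.2 0 18.5 0 -3 0 $a | tr '\n' ' '|sed 's/cur.*rows/rows/'; echo; done
```

```text
rows shift [-1.9 -0.1  1.3] rot [-0.26  2.98 -0.16] ik [-0.31  0.12 -0.72 -2.42 -0.16  1.08] 3.1e-05 F [-2.1  0.3 -0.4] T [ 0.38  2.21 -0.15] 
rows shift [-1.3 -0.   1.8] rot [-0.21  2.49 -0.14] ik [-0.3   0.12 -0.72 -2.4  -0.16  1.06] 0.0 F [-2.1  0.3 -0.4] T [ 0.38  2.21 -0.15] 
rows shift [-1.   0.   1.8] rot [-0.17  1.99 -0.11] ik [-0.33  0.12 -0.75 -2.45 -0.21  1.13] 0.0 F [-2.1  0.3 -0.4] T [ 0.38  2.21 -0.15]
```

Call:
move_arm([
  [-0.3, 0, 0.2, 0, 0.6, 0, 8],
  [-0.6, 0, 0.5, -0.1, 1.2, 0, 8],
  [-0.9, 0, 0.8, -0.1, 1.8, -0.1, 8],
  [-1.3, 0, 1.2, -0.2, 2.5, -0.1, 8],
  [-1.3, 0, 1.6, -0.2, 2.5, -0.1, 8],
  [-1.5, 0, 2, -0.2, 2.5, -0.1, 8],
  [-1.6, 0, 2.2, -0.2, 2.5, -0.1, 8],
  [-1.6, 0, 2.2, -0.2, 2.5, -0.1, 8],
])

```text
t: 18.65
tool_pos: [0.5329, -0.0011, 0.12]
tcp_rot: [0.411, 0.013, 0.909, -0.061]
wrist_force: [-6.9, 0.7, 1.1]
grip_width: 0.116
grip_force: 45.0
```

```bash
python3 d.py; python3 pose.py h | sed 's/right.*//' | head -8
```

```text
18.65 tcp [532.9  -1.1 120. ] joints [-0.33  0.12 -0.77 -2.51 -0.21  1.19] F [-6.9  0.7  1.1] T [ 0.42  2.5  -0.07] grip 10.1 45.0
scene held webtop [(-129, 65), (-123, 65), (-117, 56), (-111, 53), (-105, 40), (-99, 24), (-93, 24), (-27, 32), (-21, 41), (-15, 51), (-9, 70)] 
   plate front by z [(-15, -1.1), (-5, -0.1), (5, 0.2), (15, -13.2), (25, -16.1), (35, -8.6), (45, -7.2), (55, -6.7), (65, -6.5), (75, -6.3), (85, -6.8), (95, -4.9), (105, -0.4)]
scene 
   plate front by z [(-15, -0.2), (-5, -5.3), (5, -5.1), (15, -6.3), (25, -5.6), (35, -5.7), (45, -6.5), (55, -6.3), (65, -7.0), (75, -5.8), (85, -0.2), (95, -0.1), (105, -0.9)]
side held webtop [(-123, 55), (-117, 58), (-111, 56), (-105, 56), (-99, 58), (-93, 57), (-87, 54), (-81, 54), (-75, 51), (-69, 51), (-63, 43), (-57, 37), (-51, 45), (-45, 57), (-39, 58), (-33, 57), (-27, 57), (-21, 57), (-15, 58), (-9, 57)] 
   plate front by z [(35, -4.0), (65, -46.8), (75, -54.3), (95, -2.8)]
side 
   plate front by z [(75, -2.6)]
```

Now level, plate flat against the wall (7 N contact), hook about 17.5 mm over the seat. I hold it forward firmly while lowering past the catch's top.

Call:
move_arm([
  [-1, 0, 1.1, 0, 0, 0, 8],
  [-2, 0, 2.25, 0, 0, 0, 8],
  [-1.3, 0.1, 2.9, 0, 0, 0, 8],
  [-0.5, 0.2, 3.6, 0, 0, 0, 8],
  [0.2, 0.3, 4.3, 0, 0, 0, 8],
  [1, 0.4, 4.9, 0, 0, 0, 8],
  [1.7, 0.5, 5.6, 0, 0, 0, 8],
  [1.7, 0.5, 5.6, 0, 0, 0, 8],
])

```text
t: 19.55
tool_pos: [0.5303, -0.0004, 0.1118]
tcp_rot: [0.407, 0.012, 0.911, -0.061]
wrist_force: [-25.3, -0.1, 13.1]
grip_width: 0.117
grip_force: 45.3
```

```bash
python3 d.py; python3 pose.py i | sed 's/right.*//' | head -8
```

```text
19.55 tcp [ 5.303e+02 -4.000e-01  1.118e+02] joints [-0.34  0.14 -0.8  -2.56 -0.25  1.26] F [-25.3  -0.1  13.1] T [-0.19  3.76 -1.  ] grip 10.2 45.3
scene held webtop [(-135, 53), (-129, 52), (-123, 44), (-117, 44), (-111, 42), (-105, 30), (-99, 11), (-27, 23), (-21, 38), (-15, 45), (-9, 69)] 
   plate front by z [(-15, -0.9), (-5, -0.2), (5, -4.6), (15, -5.8), (25, -6.8), (35, -9.0), (45, -3.1), (55, -10.6), (65, -10.6), (75, -13.4), (85, -12.5), (95, -1.1), (105, -0.6)]
scene 
   plate front by z [(-15, -0.3), (-5, -5.7), (5, -6.1), (15, -6.5), (25, -5.6), (35, -6.4), (45, -5.6), (55, -6.0), (65, -6.9), (75, -5.5), (85, -0.2), (95, -0.4), (105, -0.1)]
side held webtop [(-129, 47), (-123, 44), (-117, 45), (-111, 45), (-105, 44), (-99, 47), (-93, 45), (-87, 47), (-81, 43), (-75, 41), (-69, 38), (-63, 32), (-57, 37), (-51, 43), (-45, 57), (-39, 52), (-33, 52), (-27, 52), (-21, 53), (-15, 52)] 
   plate front by z [(25, -5.3), (35, -35.1), (65, -4.8), (75, -4.4), (85, -9.7)]
side 
   plate front by z [(75, -3.2)]
```

Call:
move_arm([
  [-1, -0.3, -1.5, 0, 0, 0, 8],
  [-2, -0.4, -2.5, 0, 0, 0, 8],
  [-2.7, -0.5, -3.5, 0, 0, 0, 8],
  [-2.7, -0.5, -4.5, 0, 0, 0, 8],
  [-2.2, -0.5, -5, 0, 0, 0, 8],
  [-1.7, -0.5, -5.6, 0, 0, 0, 8],
  [-1.7, -0.5, -5.6, 0, 0, 0, 8],
  [-1.7, -0.5, -5.6, 0, 0, 0, 8],
])

```text
t: 20.45
tool_pos: [0.533, -0.0012, 0.1197]
tcp_rot: [0.411, 0.013, 0.91, -0.061]
wrist_force: [-6.8, 1.0, -1.9]
grip_width: 0.117
grip_force: 44.9
```

```bash
python3 d.py; python3 pose.py j | sed 's/right.*//' | sed -n '1,2p;5,6p'
```

```text
20.45 tcp [533.   -1.2 119.7] joints [-0.33  0.13 -0.77 -2.51 -0.21  1.19] F [-6.8  1.  -1.9] T [0.67 3.04 0.02] grip 10.1 44.9
scene held webtop [(-129, 67), (-123, 65), (-117, 56), (-111, 51), (-105, 42), (-99, 24), (-27, 30), (-21, 39), (-15, 49), (-9, 74)] 
   plate front by z [(-15, -0.8), (-5, -1.0), (5, -0.7), (15, -6.9), (25, -5.8), (35, -6.2), (45, -5.6), (55, -5.8), (65, -6.2), (75, -6.1), (85, -6.9), (95, -4.5), (105, -0.9)]
side held webtop [(-129, 49), (-123, 54), (-117, 57), (-111, 57), (-105, 57), (-99, 56), (-93, 56), (-87, 55), (-81, 54), (-75, 49), (-69, 48), (-63, 42), (-57, 41), (-51, 46), (-45, 58), (-39, 58), (-33, 58), (-27, 57), (-21, 57), (-15, 57), (-9, 55)] 
   plate front by z [(65, -47.5), (75, -54.1), (85, -2.3)]
```

Call:
move_arm([
  [0.6, 0, -0.7, 0, 0.4, 0, 8],
  [1.2, 0, -1.3, 0, 0.8, 0, 8],
  [2, 0.1, -0.6, 0, 1, 0, 8],
  [2.8, 0.2, 0, 0, 1, 0, 8],
  [3.4, 0.3, 0.5, 0, 1, 0, 8],
  [4, 0.4, 0.9, 0, 1, 0, 8],
  [4.5, 0.4, 1, 0, 1, 0, 8],
  [4.5, 0.4, 1, 0, 1, 0, 8],
])

```text
t: 21.35
tool_pos: [0.532, -0.0011, 0.1171]
tcp_rot: [0.405, 0.014, 0.912, -0.061]
wrist_force: [-8.5, 1.3, 4.2]
grip_width: 0.113
grip_force: 45.0
```

```bash
python3 d.py; python3 pose.py k | sed 's/right.*//' | sed -n '1,2p;5,6p'
```

```text
21.35 tcp [532.   -1.1 117.1] joints [-0.31  0.13 -0.75 -2.48 -0.18  1.15] F [-8.5  1.3  4.2] T [ 0.4   2.38 -0.08] grip 9.8 45.0
scene held webtop [(-129, 61), (-123, 61), (-117, 53), (-111, 51), (-105, 39), (-99, 20), (-93, 19), (-27, 31), (-21, 36), (-15, 48), (-9, 74)] 
   plate front by z [(-15, -0.8), (-5, -0.6), (5, -1.4), (15, -20.9), (25, -15.4), (35, -5.9), (45, -7.3), (55, -7.5), (65, -7.2), (75, -7.8), (85, -8.9), (95, -5.6), (105, -0.3)]
side held webtop [(-129, 43), (-123, 54), (-117, 53), (-111, 54), (-105, 55), (-99, 54), (-93, 54), (-87, 52), (-81, 51), (-75, 48), (-69, 44), (-63, 40), (-57, 39), (-51, 44), (-45, 58), (-39, 56), (-33, 55), (-27, 56), (-21, 56), (-15, 56), (-9, 46)] 
   plate front by z [(65, -49.2), (85, -2.1), (95, -4.7)]
```

```bash
for a in "-1 0 16 0 3 0" "-1 0 16 0 3 3" "-1 0 16 0 3 -3" "-1 0 16 -4 3 0" "-1 0 16 4 3 0" "-1 0 16 0 3 0 " "-1 0 12 0 3 0" "-1 0 12 -4 3 0"; do echo "$a"; python3 corr.py -1.3 0 15.5 0 -1.5 0 $a | tr '\n' ' '|sed 's/cur.*rows/rows/'; echo; done
```

```text
-1 0 16 0 3 0
rows shift [-3.8 -0.3 -0.1] rot [-0.38  4.48 -0.25] ik [-0.33  0.13 -0.79 -2.7  -0.16  1.38] 0.001965 F [-8.4  1.6  2.5] T [ 0.34  2.37 -0.15] 
-1 0 16 0 3 3
rows shift [-3.7 -1.9  0. ] rot [-2.52  4.18 -2.33] ik [-0.32  0.13 -0.75 -2.53 -0.16  1.25] 0.003939 F [-8.4  1.6  2.5] T [ 0.34  2.37 -0.15] 
-1 0 16 0 3 -3
rows shift [-4.   1.2 -0.2] rot [1.77 4.77 1.83] ik [-0.33  0.12 -0.82 -2.82 -0.16  1.47] 0.000582 F [-8.4  1.6  2.5] T [ 0.34  2.37 -0.15] 
-1 0 16 -4 3 0
rows shift [-4.   1.6 -0.2] rot [ 2.25  4.53 -3.27] ik [-0.33  0.12 -0.82 -2.83 -0.16  1.57] 0.000218 F [-8.4  1.6  2.5] T [ 0.34  2.37 -0.15] 
-1 0 16 4 3 0
rows shift [-3.6 -2.2  0.1] rot [-3.01  4.43  2.76] ik [-0.31  0.13 -0.74 -2.48 -0.16  1.1 ] 0.004845 F [-8.4  1.6  2.5] T [ 0.34  2.37 -0.15] 
-1 0 16 0 3 0 
rows shift [-3.8 -0.3 -0.1] rot [-0.38  4.48 -0.25] ik [-0.33  0.13 -0.79 -2.7  -0.16  1.38] 0.001965 F [-8.4  1.6  2.5] T [ 0.34  2.37 -0.15] 
-1 0 12 0 3 0
rows shift [-0.9  0.1  2.6] rot [-0.38  4.48 -0.25] ik [-0.33  0.14 -0.78 -2.67 -0.16  1.35] 0.001641 F [-8.4  1.6  2.5] T [ 0.34  2.37 -0.15] 
-1 0 12 -4 3 0
rows shift [-1.   2.   2.5] rot [ 2.25  4.53 -3.27] ik [-0.33  0.13 -0.81 -2.8  -0.16  1.54] 0.000129 F [-8.4  1.6  2.5] T [ 0.34  2.37 -0.15]
```

The catch slope pushes the plate out before the lug drops, and joint 5's limit stops me tilting the nose up. I'll set the arm back on the mat, regrasp it with more lean, and enter slightly nose-up.

```bash
cat > wp.py <<'E'
# chain of held-arm world poses (x,y,z,roll,pitch,yaw) -> tool-frame deltas of each from the previous one
import sys,json
from plan2 import *
from bench import status
Rr=R.from_euler('z',-5.05,degrees=True); seat=np.r_[np.array([577.5,-4.5])+rot(np.radians(-5.05))@[-12.5,-.5],75.]
def seatpose(x,y,z,r=0,p=0,w=0): return seat+Rr.apply([x,y,z]),Rr*R.from_euler('ZYX',[w,p,r],degrees=True)
def worldpose(x,y,z,r=0,p=0,w=0): return np.array([x,y,z],float),R.from_euler('ZYX',[w,p,r],degrees=True)
def run(held,targets):
    st=status.get_state(); q=st["tcp_rot"]; Rc=R.from_quat([q[1],q[2],q[3],q[0]]); t=st["tool_pos"]*1000
    lt,lR=held[1].inv().apply(t-held[0]),held[1].inv()*Rc
    for n,(p,Q) in targets:
        tn=p+Q.apply(lt); Rn=Q*lR
        print(n,"tcp",tn.round(1),"shift",Rc.inv().apply(tn-t).round(1),"rot",(Rc.inv()*Rn).as_rotvec(degrees=True).round(1),"ik",*ik(tn/1000,Rn)); t,Rc=tn,Rn
E
python3 - <<'E'
from wp import *
run(seatpose(-1.3,0,15.5,0,-1.5,0),[("out",seatpose(-40,0,17,0,-1.5,0)),("up",worldpose(530,60,108,0,-4,-2)),("mid",worldpose(545,150,112,0,-4,0)),("over",worldpose(580,243,105,0,-4,0)),("down",worldpose(585,245,9,0,-3,0))])
E
```

```text
out tcp [493.5   2.2 118.7] shift [ 24.7   0.4 -29.8] rot [0. 0. 0.] ik [-0.32  0.05 -0.79 -2.37 -0.16  1.04] 3.8e-05
up tcp [497.1  61.  133.3] shift [-14.7  57.1 -14.2] rot [-2.1 -2.8 -1.8] ik [-0.27  0.05 -0.9  -2.69 -0.29  1.36] 0.0
mid tcp [512.1 149.8 137.3] shift [-18.1  88.4   1.6] rot [-1.5 -0.2 -1.3] ik [-0.03  0.12 -0.99 -3.16 -0.43  1.69] 0.000341
over tcp [547.1 242.8 130.3] shift [-24.6  92.9  26.2] rot [0. 0. 0.] ik [ 0.13  0.23 -0.86 -3.16 -0.4   1.59] 0.011548
down tcp [552.5 244.8  34.9] shift [69.7 11.5 64.4] rot [-0.1  1.  -0.1] ik [ 0.13  0.48 -0.91 -3.16 -0.68  1.58] 0.01121
```

```bash
python3 - <<'E'
from wp import *
s=pickle.load(open("scene0.pkl","rb")); print("rubber",[(ray(s,u,v,.01)*1000).round(0)[:2].tolist() for u,v in [(273,279),(299,276),(285,285)]],"base corner",[(ray(s,u,v,.01)*1000).round(0)[:2].tolist() for u,v in [(305,262),(332,244)]])
run(seatpose(-1.3,0,15.5,0,-1.5,0),[("out",seatpose(-42,0,17,0,-1.5,0)),("up",worldpose(520,66,50,0,-4,-1)),("down",worldpose(537,68,7,0,-3,0))])
def tgt2(o,yw,lean,gx,pz,z,roll=0,pit=0):
    Q=R.from_euler('ZYX',[yw,pit,roll],degrees=True); g=np.array([*o,z])+Q.apply([gx,0,pz]); Rt=Q*toolR(0,np.radians(lean)); return (g+Rt.apply([0,0,18.7]))/1000,Rt
for lean in (54,56,58):
    for nm,a in [("regrasp",((537,68),0,lean,-42,44,2)),("ins",(seat[:2]+rot(np.radians(-5.05))@[-20,0],-5.05,lean,-42,44,92,0,3)),("hooked",(seat[:2]-[1,0],-5.05,lean,-42,44,88,0,3)),("home",(seat[:2],-5.05,lean,-42,44,75,0,0))]:
        p,O=tgt2(*a); print(lean,nm,(p*1000).round(1),*ik(p,O))
E
```

```text
rubber [[401.0, 23.0], [446.0, -12.0], [407.0, -9.0]] base corner [[487.0, 9.0], [573.0, 5.0]]
out tcp [491.5   2.4 118.7] shift [ 26.    0.4 -31.3] rot [0. 0. 0.] ik [-0.32  0.05 -0.79 -2.37 -0.16  1.04] 3.9e-05
up tcp [487.1  66.4  75.3] shift [33.5 67.5 17.8] rot [-2.8 -2.9 -2.5] ik [-0.33  0.27 -1.07 -2.84 -0.66  1.61] 1e-05
down tcp [504.5  67.8  32.9] shift [21.4  5.8 40.2] rot [-0.8  0.9 -0.7] ik [-0.32  0.45 -1.07 -2.88 -0.82  1.68] 5.1e-05
54 regrasp [510.1  68.   35. ] [-0.39  0.53 -1.07 -2.75 -0.96  1.58] 5.1e-05
54 ins [5.201e+02 1.000e-01 1.264e+02] [-0.26  0.08 -0.69 -2.14 -0.16  0.68] 1.1e-05
54 hooked [539.   -1.7 122.4] [-0.26  0.12 -0.66 -2.16 -0.16  0.7 ] 0.0
54 home [538.2  -1.5 108. ] [-0.43  0.2  -0.83 -2.5  -0.47  1.18] 0.0
56 regrasp [510.5  68.   35.5] [-0.41  0.55 -1.07 -2.73 -1.01  1.58] 0.000479
56 ins [520.5   0.  126.9] [-0.36  0.1  -0.76 -2.3  -0.29  0.92] 0.0
56 hooked [539.4  -1.7 122.9] [-0.36  0.14 -0.75 -2.36 -0.31  0.97] 0.0
56 home [538.6  -1.6 108.5] [-0.46  0.23 -0.88 -2.55 -0.57  1.27] 0.0
58 regrasp [510.9  68.   36.1] [-0.42  0.58 -1.07 -2.7  -1.05  1.59] 0.001324
58 ins [520.9   0.  127.4] [-0.42  0.12 -0.83 -2.41 -0.41  1.07] 0.0
58 hooked [539.8  -1.8 123.4] [-0.41  0.16 -0.81 -2.45 -0.42  1.12] 0.0
58 home [539.   -1.6 109.1] [-0.48  0.26 -0.92 -2.59 -0.67  1.33] 0.0
```

```bash
sed -n '/^def tgt2/,/return/p' /dev/null; cat >> wp.py <<'E'
def tgt2(o,yw,lean,gx,pz,z,roll=0,pit=0):
    Q=R.from_euler('ZYX',[yw,pit,roll],degrees=True); g=np.array([*o,z])+Q.apply([gx,0,pz]); Rt=Q*toolR(0,np.radians(lean)); return (g+Rt.apply([0,0,18.7]))/1000,Rt
E
python3 - <<'E'
from wp import *
run(seatpose(-1.3,0,15.5,0,-1.5,0),[("out",seatpose(-45,0,17,0,-1.5,0)),("up",worldpose(535,47,45,0,-4,-1)),("down",worldpose(558,47,7,0,-3,0))])
for lean in (56,57):
        p,O=tgt2((558,47),0,lean,-42,44,2); print(lean,(p*1000).round(1),*ik(p,O))
E
```

```text
out tcp [488.5   2.7 118.7] shift [ 28.    0.5 -33.5] rot [0. 0. 0.] ik [-0.32  0.05 -0.79 -2.36 -0.16  1.03] 4.1e-05
up tcp [502.1  47.4  70.3] shift [25.6 50.2 36.8] rot [-2.8 -2.9 -2.5] ik [-0.37  0.3  -1.03 -2.78 -0.66  1.59] 0.0
down tcp [525.5  46.8  32.9] shift [13.9  3.4 41.8] rot [-0.8  0.9 -0.7] ik [-0.36  0.45 -1.01 -2.83 -0.77  1.66] 0.0
56 [531.5  47.   35.5] [-0.43  0.57 -1.03 -2.72 -1.    1.58] 0.0
57 [531.7  47.   35.8] [-0.44  0.59 -1.05 -2.72 -1.06  1.6 ] 0.0
```

Call:
move_arm([
  [-1.5, -0.2, -1.3, 0, 0, 0, 8],
  [-1.5, -0.2, -1.3, 0, 0, 0, 8],
  [1.5, 0, -5, 0, 0, 0, 8],
  [5, 0, -9, 0, 0, 0, 8],
  [10, 0.1, -14, 0, 0, 0, 8],
  [16, 0.2, -20, 0, 0, 0, 8],
  [22, 0.4, -27, 0, 0, 0, 8],
  [28, 0.5, -33.5, 0, 0, 0, 8],
])

```text
t: 22.25
tool_pos: [0.4881, 0.0027, 0.1185]
tcp_rot: [0.405, 0.014, 0.912, -0.061]
wrist_force: [-0.2, -0.8, -0.6]
grip_width: 0.118
grip_force: 44.9
```

Call:
move_arm([
  [0, 5, -2, -0.3, -0.3, -0.3, 8],
  [0, 11, -2, -0.6, -0.6, -0.6, 8],
  [2, 18, 0, -1, -1, -0.9, 8],
  [6, 25, 6, -1.4, -1.4, -1.2, 8],
  [11, 32, 14, -1.8, -1.8, -1.6, 8],
  [16, 39, 22, -2.2, -2.2, -2, 8],
  [21, 45, 30, -2.5, -2.5, -2.3, 8],
  [25.6, 50.2, 36.8, -2.8, -2.9, -2.5, 8],
])

```text
t: 23.05
tool_pos: [0.5024, 0.0474, 0.0698]
tcp_rot: [0.427, -0.018, 0.903, -0.048]
wrist_force: [0.2, -0.1, -1.4]
grip_width: 0.117
grip_force: 44.9
```

```bash
python3 d.py; python3 - <<'E'
from h import *
from bench import optics
yr=np.radians(-1)
for n in ["scene","side"]:
    w=cloud(optics.snapshot(n)); p=w[np.isfinite(w[...,2])]; q=np.c_[(p[:,:2]*1000-[535,47])@rot(yr),p[:,2]*1000]
    f=q[(q[:,0]>-125)&(q[:,0]<-12)&(abs(q[:,1])<12)&(q[:,2]>15)]
    top=[(x+5,round(float(np.percentile(b[:,2],96))),round(float(np.median(b[:,1])),1)) for x in range(-150,20,10) if len(b:=q[(q[:,0]>x)&(q[:,0]<x+10)&(abs(q[:,1])<14)&(q[:,2]>20)&(q[:,2]<140)])>3]
    print(n,top)
E
```

```text
23.05 tcp [502.4  47.4  69.8] joints [-0.35  0.31 -1.05 -2.82 -0.68  1.62] F [ 0.2 -0.1 -1.4] T [0.2  1.75 0.05] grip 10.2 44.9
scene [(-25, 62, -6.9), (-15, 127, -5.3), (-5, 126, -4.7), (5, 122, -0.0)]
side [(-125, 128, 4.7), (-115, 73, 5.3), (-105, 129, 5.2), (-95, 138, -2.8), (-85, 131, -1.8), (-75, 120, -1.1), (-65, 112, -1.6), (-55, 104, 1.4), (-45, 94, 5.3), (-35, 82, 5.9), (-25, 83, 6.4), (-15, 81, 6.1), (-5, 125, 3.3), (5, 119, 2.9), (15, 115, 2.9)]
```

Call:
move_arm([
  [2, 0.5, 7, -0.1, 0.4, -0.1, 8],
  [4, 1, 14, -0.3, 0.8, -0.2, 8],
  [6, 1.5, 21, -0.4, 1.2, -0.4, 8],
  [8, 2.2, 28, -0.6, 1.6, -0.5, 8],
  [10, 2.8, 35, -0.7, 2, -0.6, 8],
  [11.4, 3.1, 39.5, -0.8, 2, -0.7, 8],
  [11.4, 3.1, 39.5, -0.8, 2, -0.7, 8],
  [11.4, 3.1, 39.5, -0.8, 2, -0.7, 20],
])

```text
t: 23.95
tool_pos: [0.5256, 0.0469, 0.0356]
tcp_rot: [0.41, -0.025, 0.911, -0.044]
wrist_force: [0.6, -0.4, -0.0]
grip_width: 0.152
grip_force: 0.0
```

Call:
move_arm([
  [0, 0, 0, 0, 0, 0, 24],
  [0, 0, 0, 0, 0, 0, 28],
  [0, 0, 0, 0, 0, 0, 32],
  [0, 0, 0, 0, 0, 0, 36],
  [0, 0, 0, 0, 0, 0, 36],
  [0, 0, 0, 0, 0, 0, 36],
  [0, 0, 0, 0, 0, 0, 36],
  [0, 0, 0, 0, 0, 0, 36],
])

```text
t: 24.75
tool_pos: [0.5258, 0.0468, 0.0359]
tcp_rot: [0.41, -0.025, 0.911, -0.044]
wrist_force: [0.8, 0.3, -0.0]
grip_width: 0.412
grip_force: 0.0
```

```bash
python3 d.py 531.7 47 35.8 0 57; python3 - <<'E'
from h import *
from bench import optics
for n in ["scene","side"]:
    s=optics.snapshot(n); pickle.dump(s,open(n+"_r.pkl","wb")); w=cloud(s); im=s["image"].astype(int); g=(im.max(-1)-im.min(-1)<30)&(im.max(-1)>75)&np.isfinite(w[...,2])
    p=w[g]; q=np.c_[(p[:,:2]*1000-[558,47]),p[:,2]*1000]
    print(n,[(x+5,np.percentile(b[:,2],96).round().tolist(),np.percentile(b[:,1],[5,50,95]).round(1).tolist()) for x in range(-140,20,10) if len(b:=q[(q[:,0]>x)&(q[:,0]<x+10)&(abs(q[:,1])<14)&(q[:,2]>12)&(q[:,2]<90)])>5])
    m=(abs(q[:,0])<25)&(abs(q[:,1])<25)&(q[:,2]>55)&(q[:,2]<95); r=cv2.minAreaRect(q[m][:,:2].astype(np.float32)); print(r,q[m][:,2].max())
a=pickle.load(open("scene_r.pkl","rb"))["image"][170:300,220:400,::-1]; b=pickle.load(open("side_r.pkl","rb"))["image"][170:310,260:420,::-1]
cv2.imwrite("pics/r.png",np.hstack([cv2.resize(a,(400,289)),cv2.resize(b,(400,289))]))
E
```

```text
24.75 tcp [525.8  46.8  35.9] joints [-0.33  0.42 -1.01 -2.86 -0.72  1.66] F [ 0.8  0.3 -0. ] T [ 0.14  1.42 -0.02] grip 35.8 0.0
[-3.9  0.2  4.5] [-3.07 -8.51  4.98]
scene [(-15, 20.0, [-8.2, -6.1, -5.5]), (-5, 86.0, [-12.8, -5.8, 10.0]), (5, 85.0, [-9.0, 2.2, 12.2])]
((-4.427891731262207, 5.382255554199219), (31.823410034179688, 23.7253475189209), 58.11790466308594) 88.88869593884463
side [(-125, 64.0, [-2.2, 6.8, 9.5]), (-115, 31.0, [4.9, 6.8, 8.2]), (-105, 31.0, [6.7, 7.4, 9.7]), (-85, 21.0, [4.4, 5.9, 7.1]), (-65, 45.0, [0.4, 3.2, 6.4]), (-55, 46.0, [0.8, 5.8, 8.5]), (-45, 46.0, [1.0, 7.8, 10.7]), (-35, 46.0, [2.1, 7.9, 11.8]), (-25, 46.0, [1.8, 8.5, 12.3]), (-15, 44.0, [6.9, 9.7, 11.7]), (-5, 88.0, [-5.3, 3.4, 13.7]), (5, 87.0, [-10.4, 4.5, 13.7]), (15, 80.0, [8.4, 11.2, 13.6])]
((1.1285243034362793, 7.507671356201172), (30.57514190673828, 21.19677734375), 59.18754196166992) 90.72054072276647
```

View pics/r.png

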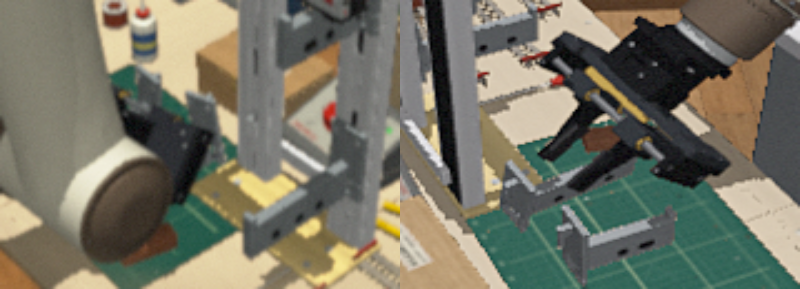

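Picture: the arm stands upright on the mat (right panel, (515,200) to (620,170)) between the open fingers, clear of the spare. I turn the tool to lean 57° square to it and regrasp.

```bash
python3 - <<'E'
from wp import *
p,O=tgt2((557,51),3,57,-42,44,3); print((p*1000).round(1),*ik(p,O))
E
python3 d.py 530.6 49.6 36.8 3 57
```

```text
[530.7  49.6  36.8] [-0.46  0.58 -1.01 -2.63 -1.01  1.58] 0.0
24.85 tcp [525.8  46.8  35.9] joints [-0.33  0.42 -1.01 -2.86 -0.72  1.66] F [0.1 0.6 0.1] T [0.16 1.46 0.01] grip 35.9 0.0
[-4.1  2.7  2.8] [-5.46 -8.66  3.16]
```

Call:
move_arm([
  [-1.4, 0.9, 0.9, -1.8, -2.9, 1.1, 36],
  [-2.8, 1.8, 1.9, -3.6, -5.8, 2.1, 36],
  [-4.1, 2.7, 2.8, -5.5, -8.7, 3.2, 36],
  [-4.1, 2.7, 2.8, -5.5, -8.7, 3.2, 26],
  [-4.1, 2.7, 2.8, -5.5, -8.7, 3.2, 20],
  [-4.1, 2.7, 2.8, -5.5, -8.7, 3.2, 12],
  [-4.1, 2.7, 2.8, -5.5, -8.7, 3.2, 6],
  [-4.1, 2.7, 2.8, -5.5, -8.7, 3.2, 6],
], grip_force=60)

```text
t: 25.65
tool_pos: [0.5306, 0.05, 0.0376]
tcp_rot: [0.478, -0.023, 0.878, 0.013]
wrist_force: [0.1, 0.9, -0.3]
grip_width: 0.102
grip_force: 59.9
```

Call:
move_arm([
  [0, 0, 0, 0, 0, 0, 6],
  [0, 0, 0, 0, 0, 0, 6],
  [0, 0, 0, 0, 0, 0, 6],
  [-3, 0, -2, 0, 0, 0, 6],
  [-8, 0, -6, 0, 0, 0, 6],
  [-16, 0, -13, 0, 0, 0, 6],
  [-26, 0, -24, 0, 0, 0, 6],
  [-36, 0, -38, 0, 0, 0, 6],
])

```text
t: 26.45
tool_pos: [0.5177, 0.0484, 0.0871]
tcp_rot: [0.476, -0.022, 0.879, 0.013]
wrist_force: [0.5, -0.2, -0.2]
grip_width: 0.102
grip_force: 59.8
```

```bash
python3 - <<'E'
from wp import *
run(worldpose(557,51,43,0,0,3),[("a",worldpose(525,40,90,0,0,-1)),("b",seatpose(-40,0,18,0,1,0))])
E
python3 d.py
```

```text
a tcp [485.6  40.2 134.1] shift [-21.6  -6.5 -52.9] rot [ 3.3 -0.   2.2] ik [-0.4   0.06 -0.91 -2.4  -0.47  1.09] 0.0
b tcp [486.6   2.5 137.8] shift [ -4.1 -37.6  -0.6] rot [3.4 1.  2.2] ik [-0.43  0.03 -0.86 -2.32 -0.38  0.97] 0.0
26.45 tcp [517.7  48.4  87.1] joints [-0.43  0.32 -0.97 -2.54 -0.75  1.38] F [ 0.5 -0.2 -0.2] T [-0.    1.83  0.02] grip 8.9 59.8
```

```bash
python3 - <<'E'
from wp import *
run(worldpose(544,49.5,52.5,0,0,3),[("a",worldpose(525,40,85,0,0,-1)),("b",seatpose(-40,0,18,0,1,0))])
E
```

```text
a tcp [498.7  40.8 119.6] shift [-16.6  -6.6 -34. ] rot [ 3.3 -0.   2.2] ik [-0.42  0.15 -0.95 -2.5  -0.58  1.23] 0.0
b tcp [499.5   2.2 128.1] shift [ -8.  -38.5  -3.3] rot [3.4 1.  2.2] ik [-0.45  0.09 -0.88 -2.41 -0.46  1.1 ] 0.0
```

Call:
move_arm([
  [-2, -1, -5, 0.4, 0, 0.3, 6],
  [-4, -2, -10, 0.8, 0, 0.6, 6],
  [-6, -3, -14, 1.2, 0, 0.8, 6],
  [-8, -3.5, -18, 1.7, 0, 1.1, 6],
  [-10, -4, -22, 2.1, 0, 1.4, 6],
  [-12, -5, -26, 2.5, 0, 1.7, 6],
  [-14.5, -6, -30, 2.9, 0, 2, 6],
  [-16.6, -6.6, -34, 3.3, 0, 2.2, 6],
])

```text
t: 27.25
tool_pos: [0.499, 0.0412, 0.1204]
tcp_rot: [0.477, 0.008, 0.879, -0.003]
wrist_force: [-0.7, -0.8, 0.0]
grip_width: 0.097
grip_force: 59.8
```

Call:
move_arm([
  [-1, -5, 0, 0.4, 0.1, 0.3, 6],
  [-2, -10, -1, 0.8, 0.2, 0.6, 6],
  [-3, -15, -1, 1.3, 0.4, 0.8, 6],
  [-4, -20, -2, 1.7, 0.5, 1.1, 6],
  [-5, -25, -2, 2.1, 0.6, 1.4, 6],
  [-6, -30, -2.5, 2.6, 0.8, 1.7, 6],
  [-7, -34.5, -3, 3, 0.9, 2, 6],
  [-8, -38.5, -3.3, 3.4, 1, 2.2, 6],
])

```text
t: 28.05
tool_pos: [0.5001, 0.0023, 0.1287]
tcp_rot: [0.469, 0.039, 0.882, -0.02]
wrist_force: [-0.8, 0.5, -0.3]
grip_width: 0.099
grip_force: 59.8
```

```bash
python3 d.py;  O=$(python3 -c "
from h import *
s=np.array([577.5,-4.5])+rot(np.radians(-5.05))@[-12.5-40,-.5]; print(*s.round(1),93)"); python3 meas.py $O -5.05 l | grep -v "few"; python3 roll.py l $O; python3 pose.py m | sed 's/right.*//' | sed -n '1,2p;5,6p'
```

```text
28.05 tcp [500.1   2.3 128.7] joints [-0.45  0.1  -0.91 -2.46 -0.49  1.15] F [-0.8  0.5 -0.3] T [0.21 1.88 0.01] grip 8.6 59.8
scene held face 64 yaw rel rack -2.25 y at plate -10.9 
scene held top 33 yaw rel rack -25.01 y at plate -11.1 topz@-60 139.1 pitch -3.46
   plate x 5/50/95 [-71.2 -55.9 -53.7]
   plate y [-20.8  18.1] ztop [178.9 179.6]
   nose x [-179.9 -179.6]
scene right face 352 yaw rel rack 0.18 y at plate -136.8 
scene right top 216 yaw rel rack 0.09 y at plate -132.4 topz@-60 113.9 pitch -0.07
   plate x 5/50/95 [-19.6 -17.9 -15.6]
   plate y [-153.5 -112.8] ztop [168.4 169.2]
   nose x [-142.9 -142.2]
side held face 188 yaw rel rack -1.88 y at plate 1.9 
side held top 169 yaw rel rack -1.24 y at plate 3.3 topz@-60 135.7 pitch 1.04
   plate x 5/50/95 [-50.8 -47.6 -46. ]
   plate y [-15.9  21.4] ztop [180.3 181. ]
   nose x [-176.5 -175.1]
side right face 202 yaw rel rack 0.36 y at plate -124.2 
side right top 88 yaw rel rack -0.94 y at plate -129.7 topz@-60 114.4 pitch -0.21
   plate y [-115.6 -106.8] ztop [167.6 168.7]
   nose x [-139.9 -139.1]
scene held webface yaw
[... 632 characters left out ...]
 23.8), (20.0, 5.0, 23.7), (45.0, 17.2, 23.0), (57.0, 19.7, 23.9), (69.0, 12.6, 23.7)] zmax [87.5 89.7]
scene held webtop [(-63, 64), (-57, 63), (-51, 64), (-45, 65)] 
   plate front by z [(-15, 0.2), (-5, -0.1), (5, -1.1), (15, -0.1), (25, -54.2), (35, -50.8), (45, -43.2), (55, -41.1), (65, -42.3), (75, -42.1), (85, -44.5), (95, -44.0), (105, -0.4)]
side held webtop [(-147, 62), (-141, 62), (-135, 62), (-129, 61), (-123, 62), (-117, 60), (-111, 57), (-105, 57), (-99, 50), (-93, 44), (-87, 52), (-81, 65), (-75, 72), (-69, 64), (-63, 63), (-57, 64), (-51, 62), (-39, 64), (-33, 70)] 
   plate front by z [(25, -38.5), (35, -38.7), (45, -39.7), (55, -37.0), (75, -36.8), (85, -36.3), (95, -40.7)]
```

```bash
python3 - <<'E'
from wp import *
run(seatpose(-37.5,-5,23,-4.3,-1.4,-2.2),[("pre",seatpose(-22,0,18.5,0,1.7,0)),("in",seatpose(-2,0,18,0,1.7,0)),("low",seatpose(-2,0,12,0,1.7,0)),("home",seatpose(-1,0,-1,0,0,0))])
E
```

```text
pre tcp [517.1   2.8 125.8] shift [-7.2  1.6 15.6] rot [-4.2  3.   2.4] ik [-0.29  0.09 -0.69 -2.02 -0.27  0.55] 0.0
in tcp [537.1   1.  125.3] shift [-11.6  -0.8  16.2] rot [0. 0. 0.] ik [-0.28  0.12 -0.65 -2.02 -0.25  0.54] 0.0
low tcp [537.1   1.  119.3] shift [ 4.8 -0.5  3.6] rot [0. 0. 0.] ik [-0.31  0.14 -0.68 -2.09 -0.3   0.63] 0.0
home tcp [537.1   1.  105.5] shift [11.  -1.1  8.3] rot [-0.1 -1.7 -0.1] ik [-0.43  0.21 -0.78 -2.29 -0.47  0.94] 0.0
```

Call:
move_arm([
  [-0.5, 0.3, 0.5, -0.8, 0.6, 0.5, 6],
  [-1, 0.6, 1, -1.7, 1.2, 1, 6],
  [-2, 1, 3, -2.6, 1.8, 1.5, 6],
  [-3.5, 1.3, 6, -3.4, 2.4, 2, 6],
  [-5, 1.6, 10, -4.2, 3, 2.4, 6],
  [-6.3, 1.6, 13, -4.2, 3, 2.4, 6],
  [-7.2, 1.6, 15.6, -4.2, 3, 2.4, 6],
  [-7.2, 1.6, 15.6, -4.2, 3, 2.4, 6],
])

```text
t: 29.05
tool_pos: [0.5168, 0.0029, 0.1251]
tcp_rot: [0.447, 0.041, 0.893, 0.023]
wrist_force: [-0.3, 0.4, -1.2]
grip_width: 0.099
grip_force: 59.8
```

```bash
python3 d.py;  O=$(python3 -c "
from h import *
s=np.array([577.5,-4.5])+rot(np.radians(-5.05))@[-12.5-22,-.5]; print(*s.round(1),93)"); python3 meas.py $O -5.05 n | grep -v "few"; python3 roll.py n $O|grep webf; python3 pose.py o | sed 's/right.*//' | sed -n '1,2p;5,6p'
```

```text
29.05 tcp [516.8   2.9 125.1] joints [-0.31  0.1  -0.72 -2.09 -0.29  0.63] F [-0.3  0.4 -1.2] T [-0.02  1.82  0.02] grip 8.6 59.8
scene held face 54 yaw rel rack 0.81 y at plate -5.2 
scene held top 28 yaw rel rack 30.29 y at plate 7.1 topz@-60 134.5 pitch -2.26
   plate x 5/50/95 [-40.2 -37.8 -32.8]
   plate y [-20.2  18.2] ztop [173.3 174.1]
   nose x [-164.3 -163.7]
scene right face 342 yaw rel rack 0.26 y at plate -136.7 
scene right top 217 yaw rel rack 0.53 y at plate -131.8 topz@-60 113.8 pitch -0.09
   plate x 5/50/95 [-19.7 -17.5 -15.3]
   plate y [-153.1 -112.1] ztop [167.8 169. ]
   nose x [-142.6 -142.3]
side held face 201 yaw rel rack 0.5 y at plate 6.4 
side held top 184 yaw rel rack 0.44 y at plate 4.7 topz@-60 134.3 pitch -1.45
   plate x 5/50/95 [-33.2 -31.2 -29.7]
   plate y [-15.7  22.2] ztop [174.  174.4]
   nose x [-159.5 -158.9]
side right face 204 yaw rel rack -0.42 y at plate -125.0 
side right top 89 yaw rel rack -1.71 y at plate -130.9 topz@-60 113.9 pitch 0.06
   plate y [-114.8 -106.3] ztop [167.5 169.2]
   nose x [-139.6 -138.4]
scene held webface yaw,rol
[... 194 characters left out ...]
cene held webtop [(-147, 62), (-141, 56), (-135, 46), (-129, 39), (-123, 27), (-45, 59), (-39, 60), (-33, 59), (-27, 73), (-21, 69)] 
   plate front by z [(-15, -0.7), (-5, -1.1), (5, -0.6), (15, -27.4), (25, -26.6), (35, -24.7), (45, -27.4), (55, -27.0), (65, -26.2), (75, -25.8), (85, -26.2), (95, -24.7), (105, -0.7)]
side held webtop [(-147, 59), (-141, 67), (-135, 62), (-129, 63), (-123, 63), (-117, 62), (-111, 61), (-105, 61), (-99, 61), (-93, 59), (-87, 53), (-81, 47), (-75, 45), (-69, 54), (-63, 60), (-57, 61), (-51, 60), (-45, 59), (-39, 60), (-33, 60), (-21, 61), (-9, 74)] 
   plate front by z [(15, -21.8), (25, -27.5), (35, -40.0), (55, -19.0), (65, -18.8), (75, -18.3), (95, -22.4)]
```

```bash
python3 - <<'E'
from wp import *
run(seatpose(-21.4,.75,19.2,-1.4,1.5,.6),[("pre",seatpose(-20,0,18,0,1.8,0)),("in",seatpose(-2,0,18,0,1.8,0)),("low",seatpose(-2,0,12,0,1.8,0))])
E
```

```text
pre tcp [518.1   1.4 124.4] shift [-0.2 -1.3  1.8] rot [-0.3  0.2  1.5] ik [-0.28  0.09 -0.68 -1.99 -0.26  0.49] 0.0
in tcp [ 5.361e+02 -2.000e-01  1.244e+02] shift [-10.9  -0.4  14.3] rot [0. 0. 0.] ik [-0.27  0.12 -0.65 -1.99 -0.25  0.47] 0.0
low tcp [ 5.361e+02 -2.000e-01  1.184e+02] shift [ 4.8 -0.6  3.6] rot [0. 0. 0.] ik [-0.31  0.14 -0.67 -2.06 -0.29  0.57] 0.0
```

Call:
move_arm([
  [-0.2, -1.3, 1.8, -0.3, 0.2, 1.5, 6],
  [-0.2, -1.3, 1.8, -0.3, 0.2, 1.5, 6],
  [-2.5, -1.4, 4.8, -0.3, 0.2, 1.5, 6],
  [-4.8, -1.5, 7.8, -0.3, 0.2, 1.5, 6],
  [-7, -1.6, 10.7, -0.3, 0.2, 1.5, 6],
  [-9.2, -1.6, 13.5, -0.3, 0.2, 1.5, 6],
  [-11.1, -1.7, 16.1, -0.3, 0.2, 1.5, 6],
  [-11.1, -1.7, 16.1, -0.3, 0.2, 1.5, 6],
])

```text
t: 30.05
tool_pos: [0.5368, 0.0003, 0.1247]
tcp_rot: [0.446, 0.051, 0.893, 0.032]
wrist_force: [-0.2, 0.1, -0.0]
grip_width: 0.101
grip_force: 59.8
```

```bash
python3 d.py;  O=$(python3 -c "
from h import *
s=np.array([577.5,-4.5])+rot(np.radians(-5.05))@[-12.5-2,-.5]; print(*s.round(1),93)"); python3 meas.py $O -5.05 p | grep -E "nose|plate x|topz"; python3 pose.py q | sed 's/right.*//' | sed -n '1,2p;5,6p'
```

```text
30.05 tcp [5.368e+02 3.000e-01 1.247e+02] joints [-0.29  0.13 -0.67 -2.06 -0.27  0.56] F [-0.2  0.1 -0. ] T [0.04 1.8  0.11] grip 8.8 59.8
scene held top 27 yaw rel rack 8.9 y at plate -1.8 topz@-60 134.8 pitch -2.35
   plate x 5/50/95 [-19.9 -18.1 -16.4]
   nose x [-143.6 -142.7]
scene right top 214 yaw rel rack 0.11 y at plate -132.3 topz@-60 113.9 pitch -0.0
   plate x 5/50/95 [-19.7 -17.6 -15.4]
   nose x [-142.9 -142.3]
side held top 181 yaw rel rack 0.2 y at plate 3.4 topz@-60 133.8 pitch -0.22
   nose x [-138.4 -137.6]
side right top 83 yaw rel rack -2.02 y at plate -131.3 topz@-60 114.5 pitch 0.43
   nose x [-140.3 -139. ]
scene held webtop [(-129, 61), (-123, 57), (-117, 48), (-111, 39), (-105, 33), (-99, 25), (-27, 61), (-21, 61), (-15, 59), (-9, 71)] 
   plate front by z [(-15, -0.9), (-5, -0.2), (5, -0.8), (15, -5.9), (25, -7.2), (45, -6.4), (55, -6.7), (65, -6.1), (75, -6.5), (85, -6.9), (95, -6.0), (105, -0.2)]
side held webtop [(-123, 64), (-117, 61), (-111, 61), (-105, 61), (-99, 62), (-93, 61), (-87, 60), (-81, 60), (-75, 59), (-69, 56), (-63, 52), (-57, 48), (-51, 52), (-45, 59), (-39, 60), (-33, 60), (-27, 60), (-21, 60), (-15, 60), (-9, 58)] 
   plate front by z [(95, -2.6)]
```

Call:
move_arm([
  [0.2, 0, -0.3, 0, 0.7, 0, 6],
  [0.2, 0, -0.3, 0, 1.2, 0, 6],
  [1.2, -0.1, 0.5, 0, 1.2, 0, 6],
  [2.2, -0.3, 1.3, 0, 1.2, 0, 6],
  [3.2, -0.4, 2, 0, 1.2, 0, 6],
  [4.2, -0.5, 2.7, 0, 1.2, 0, 6],
  [5.2, -0.6, 3.4, 0, 1.2, 0, 6],
  [5.8, -0.7, 3.9, 0, 1.2, 0, 6],
])

```text
t: 31.05
tool_pos: [0.5358, 0.0001, 0.1176]
tcp_rot: [0.436, 0.051, 0.898, 0.032]
wrist_force: [-4.4, 1.0, 2.9]
grip_width: 0.101
grip_force: 60.0
```

```bash
python3 d.py; python3 pose.py q | sed 's/right.*//' | sed -n '1,2p;5,6p'
```

```text
31.05 tcp [5.358e+02 1.000e-01 1.176e+02] joints [-0.26  0.13 -0.65 -2.01 -0.24  0.49] F [-4.4  1.   2.9] T [0.01 1.64 0.07] grip 8.8 60.0
scene held webtop [(-129, 57), (-123, 50), (-117, 43), (-111, 34), (-105, 24), (-99, 19), (-27, 56), (-21, 53), (-15, 55), (-9, 73)] 
   plate front by z [(-15, -0.5), (-5, -0.8), (5, -4.1), (35, -7.0), (45, -7.8), (55, -8.2), (65, -7.8), (75, -8.0), (85, -7.1), (95, -0.8), (105, -0.5)]
side held webtop [(-129, 50), (-123, 55), (-117, 53), (-111, 53), (-105, 52), (-99, 52), (-93, 54), (-87, 54), (-81, 52), (-75, 51), (-69, 49), (-63, 45), (-57, 39), (-51, 45), (-45, 53), (-39, 56), (-33, 55), (-27, 54), (-21, 54), (-15, 53), (-9, 38)] 
   plate front by z [(45, -55.0), (55, -26.0), (65, -28.8), (85, -4.7)]
```

Now about 13.5 mm over the seat and level, so the lug is hooked behind the wall and the plate sits on the catch slope. I press down.

Call:
move_arm([
  [0.8, -0.1, 0.6, 0, 0.5, 0, 6],
  [1.6, -0.2, 1.2, 0, 1, 0, 6],
  [2.8, -0.3, 2.1, 0, 1, 0, 6],
  [4, -0.4, 3, 0, 1, 0, 6],
  [5.2, -0.6, 3.9, 0, 1, 0, 6],
  [6.4, -0.7, 4.8, 0, 1, 0, 6],
  [7.6, -0.8, 5.7, 0, 1, 0, 6],
  [7.6, -0.8, 5.7, 0, 1, 0, 6],
])

```text
t: 31.95
tool_pos: [0.5358, 0.0011, 0.1114]
tcp_rot: [0.431, 0.05, 0.9, 0.033]
wrist_force: [-22.7, -0.2, 25.5]
grip_width: 0.103
grip_force: 60.8
```

```bash
python3 d.py; python3 pose.py r | sed 's/right.*//' | sed -n '1,2p;5,6p'
```

```text
31.95 tcp [535.8   1.1 111.4] joints [-0.26  0.15 -0.65 -2.01 -0.24  0.5 ] F [-22.7  -0.2  25.5] T [ 0.08 -0.2   0.  ] grip 9.0 60.8
scene held webtop [(-129, 53), (-123, 43), (-117, 38), (-111, 30), (-105, 23), (-27, 49), (-21, 49), (-15, 49), (-9, 72)] 
   plate front by z [(-15, -0.4), (-5, -1.6), (5, -3.9), (35, -7.5), (45, -7.7), (55, -8.1), (65, -8.4), (75, -9.4), (85, -8.0), (95, -0.8), (105, -0.8)]
side held webtop [(-129, 43), (-123, 47), (-117, 45), (-111, 45), (-105, 46), (-99, 46), (-93, 47), (-87, 47), (-81, 47), (-75, 46), (-69, 45), (-63, 38), (-57, 33), (-51, 34), (-45, 45), (-39, 48), (-33, 48), (-27, 49), (-21, 49), (-15, 49), (-9, 42)] 
   plate front by z [(45, -52.1), (85, -5.6)]
```

Call:
move_arm([
  [1, 0, -0.4, 0, 0.5, 0, 6],
  [2, -0.1, -0.6, 0, 1, 0, 6],
  [2.9, -0.2, 0.1, 0, 1.2, 0, 6],
  [3.7, -0.3, 0.7, 0, 1.2, 0, 6],
  [4.5, -0.4, 1.3, 0, 1.2, 0, 6],
  [5.3, -0.5, 1.9, 0, 1.2, 0, 6],
  [6.1, -0.6, 2.5, 0, 1.2, 0, 6],
  [6.1, -0.6, 2.5, 0, 1.2, 0, 6],
])

```text
t: 32.85
tool_pos: [0.5353, 0.0005, 0.1028]
tcp_rot: [0.42, 0.05, 0.906, 0.033]
wrist_force: [2.0, 1.0, 1.2]
grip_width: 0.098
grip_force: 59.9
```

```bash
python3 d.py; python3 pose.py s | sed 's/right.*//' | sed -n '1,2p;5,6p'
```

```text
32.85 tcp [5.353e+02 5.000e-01 1.028e+02] joints [-0.23  0.16 -0.63 -1.95 -0.21  0.41] F [2.  1.  1.2] T [ 0.02  0.89 -0.01] grip 8.5 59.9
scene held webtop [(-129, 47), (-123, 41), (-117, 34), (-111, 24), (-105, 17), (-99, 4), (-21, 39), (-15, 39), (-9, 71)] 
   plate front by z [(-15, 0.1), (-5, -6.6), (25, -7.5), (35, -7.1), (45, -8.3), (55, -8.2), (65, -9.4), (75, -6.7), (85, -0.4), (95, -1.3), (105, -0.6)]
side held webtop [(-129, 32), (-123, 37), (-117, 38), (-111, 38), (-105, 40), (-99, 39), (-93, 39), (-87, 38), (-81, 39), (-75, 38), (-69, 41), (-63, 30), (-57, 24), (-51, 29), (-45, 37), (-39, 43), (-33, 39), (-27, 40), (-21, 40), (-15, 40), (-9, 36)] 
   plate front by z [(75, -5.1)]
```

The force fell away and the web top is at the seated height (40 mm), so it has snapped home. A small confirming press, then I release.

Call:
move_arm([
  [0.3, 0, 1, 0, 0.3, 0, 6],
  [0.9, 0, 1.6, 0, 0.5, 0, 6],
  [1.4, -0.1, 2, 0, 0.5, 0, 6],
  [1.4, -0.1, 2, 0, 0.5, 0, 6],
  [0, 0, 0, 0, 0, 0, 6],
  [0, 0, 0, 0, 0, 0, 15],
  [0, 0, 0, 0, 0, 0, 30],
  [0, 0, 0, 0, 0, 0, 40],
])

```text
t: 33.75
tool_pos: [0.5331, 0.0006, 0.1009]
tcp_rot: [0.418, 0.05, 0.907, 0.033]
wrist_force: [-0.4, -0.4, 0.1]
grip_width: 0.27
grip_force: 0.0
```

Call:
move_arm([
  [0, 0, 0, 0, 0, 0, 40],
  [0, 0, 0, 0, 0, 0, 40],
  [0, 0, 0, 0, 0, 0, 40],
  [0, 0, -5, 0, 0, 0, 40],
  [0, 0, -15, 0, 0, 0, 40],
  [0, 0, -30, 0, 0, 0, 40],
  [0, 0, -45, 0, 0, 0, 40],
  [0, 0, -60, 0, 0, 0, 40],
])

```text
t: 34.55
tool_pos: [0.4867, -0.0013, 0.1235]
tcp_rot: [0.43, 0.05, 0.901, 0.034]
wrist_force: [-0.3, 0.3, -0.2]
grip_width: 0.46
grip_force: 0.0
```

```bash
python3 d.py; python3 pose.py t; O=$(python3 -c "
from h import *
s=np.array([577.5,-4.5])+rot(np.radians(-5.05))@[-12.5,-.5]; print(*s.round(1),75)"); python3 meas.py $O -5.05 u; python3 roll.py u $O|grep webf
python3 - <<'E'
from h import *
a=pickle.load(open("scene_u.pkl","rb"))["image"][160:280,290:410,::-1]
b=pickle.load(open("side_u.pkl","rb"))["image"][130:290,240:360,::-1]
cv2.imwrite("pics/u.png",np.hstack([cv2.resize(a,(440,440)),cv2.resize(b,(330,440))]))
E
```

```text
34.55 tcp [486.7  -1.3 123.5] joints [-0.18  0.03 -0.69 -1.78 -0.16  0.21] F [-0.3  0.3 -0.2] T [0.06 1.48 0.02] grip 40.0 0.0
scene held webtop [(-57, 38), (-51, 39), (-45, 39), (-39, 40), (-33, 39), (-27, 40), (-21, 40), (-15, 38), (-9, 72)] 
   plate front by z [(-15, -0.2), (-5, -6.0), (5, -6.1), (15, -7.1), (25, -7.8), (35, -7.9), (45, -8.2), (55, -9.1), (65, -9.0), (75, -7.1), (85, -1.1), (95, -0.4), (105, -0.9)]
scene right webtop [(-129, 49), (-123, 49), (-117, 40), (-111, 40), (-105, 39), (-99, 40), (-93, 39), (-87, 40), (-81, 41), (-75, 40), (-69, 41), (-63, 41), (-57, 40), (-51, 41), (-45, 40), (-39, 39), (-33, 39), (-27, 40), (-21, 40), (-15, 40), (-9, 70)] 
   plate front by z [(-15, -0.1), (-5, -5.5), (5, -6.1), (15, -6.1), (25, -5.7), (35, -6.6), (45, -6.3), (55, -5.5), (65, -6.2), (75, -5.2), (85, -0.1), (95, 0.2), (105, -0.7)]
side held webtop [(-129, 46), (-123, 42), (-117, 36), (-111, 36), (-105, 38), (-99, 38), (-93, 38), (-87, 38), (-81, 38), (-75, 39), (-69, 39), (-63, 39), (-57, 40), (-51, 39), (-45, 39), (-39, 38), (-33, 38), (-27, 39), (-21, 39), (-15, 39), (
[... 687 characters left out ...]
plate y [-153.3 -112.8] ztop [168.  169.1]
   nose x [-142.7 -142.2]
side held face 199 yaw rel rack -0.01 y at plate 6.0 
side held top 102 yaw rel rack -0.01 y at plate 2.0 topz@-60 113.2 pitch 1.0
   plate y [10.9 23.3] ztop [167.6 169.4]
   nose x [-141.3 -139.3]
side right face 202 yaw rel rack 0.17 y at plate -124.3 
side right top 84 yaw rel rack 0.19 y at plate -128.4 topz@-60 114.1 pitch -0.05
   plate y [-114.5 -106.5] ztop [166.2 169.6]
   nose x [-140.1 -139.2]
scene held webface yaw,roll deg [ 1.34 -0.12] y -7.2 42
scene right webface yaw,roll deg [0.27 0.47] y -6.5 401
side held webface yaw,roll deg [-0.04 -0.36] y 6.4 187
side right webface yaw,roll deg [ 0.12 -0.42] y 6.1 227
```

```bash
python3 -c "
from bench import ctrl
print(ctrl.close_job())"
```

```text
the job is handed in; nothing more can be done
None
```

The long arm is hooked in the left upright's lower slot and pressed home. By camera it sits within about 1 mm of seat height and 2° of level. The force drop and flush plate indicate the catch snapped out. I let go and handed the job in at about 34.7 s, after one failed entry and a regrasp on the mat; the verdict was not shown.

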